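# Hang the ear defenders over the rack bar

### The arm

A 6-joint arm with a two-finger parallel gripper is mounted at the origin on the work surface. World frame = base frame: x ahead of the robot, y to its left, z up, the work surface at z = 0. Lengths are in m, angles in degrees, forces in N, time in s.
With the tool pointing down it reaches from about 0.3 to 0.875 m from the base axis. Payload 4.2 kg.
Tool frame: the origin (TCP) lies midway between the tips of the shut fingers; the grasp point (between the pads) lies 19 mm behind it; y points along the fingers, x is the direction in which the jaws open and shut, and the axes are right-handed (so a half turn about y gives the same grasp; the last joint's range is limited). The gripper opens to 85 mm and grips with 20 to 120 N. Pads are 22 mm wide; open, the fingers measure 114 mm over their backs; the gripper's body (76 mm by 85 mm) begins 54 mm behind the grasp point. The pads swing forward as they close: fully open they stand 13 mm farther back than shut.
Start: joints at [-1.146, 18.312, 89.639, -0, 72.044, -1.146], TCP at [0.575, 0, 0.231] pointing down, gripper open.
Joint ranges: [-177.97, 177.97], [-48.28, 115.42], [12.27, 149.76], [-77.06, 257.06], [2.81, 150.46], [-146.56, 146.56]. Speed limits (degrees/s): [147.25, 147.25, 180, 180, 180, 180].

### API

Orientations are given as a 3x3 rotation matrix whose columns are the frame's x, y, z axes.
In Python, from workcell import bot gives the robot as it stands. The module is installed in compiled form; this text tells all that it offers.
- The arm moves only by the tool carry_out, never from a script. Its argument "deltas" is a list of rows, each a list of 3 entries, a list of its own where there are three numbers: the closure, from -1 (fully open) to 1 (shut), so that 0 is half open, then the shift along the tool's x, y, z in units of 25 mm (1.0 is 25 mm), then the turn about the tool's y in units of 6 degrees (1.0 is 6 degrees). A call has 1 to 5 rows; each row is the pose to reach, as a shift and turn from the pose commanded when the call began, along the tool's axes at that moment; what a row does not reach only later rows make up. A row lasts 1/12 s, in which the tool goes at most 41.7 mm and 7.16 degrees, less where a joint would pass 70% of its speed; a pose out of reach is approached as far as the arm can. A call with a gripper value outside its range is refused whole. The fingers move at their own pace and stop on an object; "force" is the grip in N (left out, the last holds). Time passes only in rows, so rows that repeat a pose let the fingers close. It gives the time, the measured TCP pose, the force and the opening at its end, in the units of the state.
- bot.get_obs(): the state, without advancing time (a new reading comes with each control period).
- bot.read_camera(name): name is "scene" or "side" or "wrist"; returns the picture (420x560x3 uint8, red, green, blue); there is no depth.
- bot.camera_model(name): a dict with "camera_matrix" (3x3 intrinsics, pixels), "world_from_camera" (4x4, takes a point from camera to world coordinates). Camera axes: x right, y up, looking along -z (the intrinsics and any distortion apply to the point x, -y, -z); pixel columns grow to the right and rows downward; lengths in m; the calibration is good to about 2 mm. A picture is of the moment at which its call begins: read the wrist's pose just before it. camera_model takes no time and is no camera call; for the wrist camera it gives the pose at the moment of the call.
- bot.finish_job(): hands the job in, once; it reports no verdict.
The state is a dict: "time_s": time; "joints": joint angles; "joint_velocities": joint speeds; "effort": joint torques, N m; "tcp_pos": TCP position; "tcp_rot": TCP orientation; "wrist_force": force on the tool from outside, world axes, zero at the start; "moment": the same for the moment, N m; "finger_gap": finger opening in m.
Only numpy, scipy, OpenCV 4.12 (cv2) and the standard library are available. Lean on these libraries where they do the work, as an engineer would, in place of code of your own. Each camera call takes 0.05 s, during which the arm holds its last target.

### The job

The ear defenders lie on their side on the desk. First stand them up on the two cup ends on the desk, crown up, and let go of them; then take them again by the crown pad, lower them gently over the bar of the green rack, one cup on each side, until the crown rests on the bar, and only then let go, so that they stay hanging there. The height of the bar is not known beforehand; leave the other things on the desk in their places.

Things in the scene. Friction and masses are not known exactly. Their poses are not given: they have to be found in the camera images.
- ears: Ear defenders, one rigid U of about 0.24 kg (0.8 to 1.3 times that), 140 mm tall, 144 wide, 60 deep. Origin at the start: on the desk, under the middle of the 140 mm length. Axes: x from cup ends (x = -70 mm) to crown (x = +70), level at the start, upward once they stand or hang; y from cup to cup; z across the depth (0 to 60 mm), up at the start.
- ears_crown (a point): Middle of the outer face of the black crown pad (body x 70, y 0, z 30 mm), axes as the body. The pad spans body x 48 to 70, |y| below 33, z 18 to 42 mm. Pinch it across its 24 mm depth (along z) when they stand, by the upper 20 mm so that fingertips stay above the bar. Its flat underside, 22 mm below this point, rests on the bar.
- ears_cups (a point): Middle of the two flat cup ends they stand on (body x -70, y 0, z 30 mm), 140 mm below the crown point. Cups: blue with black cushions, body x -70 to -5, |y| 32 to 64, z 0 to 60 mm, 64 mm free between them.
- ears_strap (a point): Middle of the straight free part of the +y strap (body x 26, y 68, z 30 mm); the other strap mirrors it at y -68. Grey, 8 mm thick in y, 22 mm wide in z; free of the cup from x -5 to 42 mm, then slanting in to the crown pad. A good place to pinch across y and turn them up.
- rack: Green hanging rack fixed to the desk. Origin on the desk under the middle of the bar, which lies along the rack's y. Two slotted cheeks at y -112 and +112 mm (12 thick, 80 along x, tops at 195 mm); feet and base strips up to 12 mm high reach 80 mm either way in x.
- rack_mid (a point): Point on the desk under the middle of the bar, axes as the rack. The bar is round steel, 18 mm in diameter, 212 mm free between the cheeks, clamped level with its centre somewhere from 138 to 166 mm above the desk: it differs every time and is not reported, so look, or feel for it with the crown. It stays put under presses below 40 N.
- flask: Bystander: black drinking flask, 68 mm in diameter, 190 mm tall, origin at its base.
- mug: Bystander: white mug, 82 mm in diameter, 90 mm tall, origin at its base.
- spray: Bystander: spray can, 60 mm in diameter, 170 mm tall, origin at its base.
- stamp: Bystander: office stamp with red knob, 50 x 35 mm, 98 mm tall, origin at its base.
- cleaner: Bystander: yellow bottle, 48 mm in diameter, 120 mm tall, origin at its base.
- pencup: Bystander: dark pen cup, 72 mm in diameter, 95 mm tall (pens to 150 mm), origin at its base.

How it is judged (in metres and radians):
On the way, in this order (a step that is already met when the one before it is completed fails the run):
1. The ear defenders stand on the desk on both cup ends, crown up, not touched by the robot (angle between ears's own x axis and vertical below 0.1 rad and height (world z) of ears_crown between 0.125 and 0.15 m and contact force between ears and the fingers below 0.05 N and contact force between ears and the arm below 0.05 N and contact force between ears and rack below 0.05 N and linear speed of ears below 0.03 m/s), for 0.3 s.
2. The crown rests on the bar between the cheeks, one cup on each side, while the gripper still holds the ear defenders (contact force between ears and the fingers above 0.5 N and contact force between ears and rack above 0.4 N and height (world z) of ears_crown between 0.145 and 0.215 m and angle between ears's own x axis and vertical below 0.35 rad and x of ears_crown in the frame of rack_mid between -0.035 and 0.035 m and y of ears_crown in the frame of rack_mid between -0.1 and 0.1 m and angle between the z axis of ears and the y axis of rack, either way round below 0.45 rad), for 0.05 s.
At the end, for the whole second after the job is handed in: The ear defenders hang on the bar by the crown, released and still: crown 145 to 215 mm above the desk, within 35 mm of the bar's line and 100 mm of its middle, upright within 0.35 rad, their depth along the bar within 0.45 rad (contact force between ears and rack above 0.4 N and height (world z) of ears_crown between 0.145 and 0.215 m and angle between ears's own x axis and vertical below 0.35 rad and x of ears_crown in the frame of rack_mid between -0.035 and 0.035 m and y of ears_crown in the frame of rack_mid between -0.1 and 0.1 m and angle between the z axis of ears and the y axis of rack, either way round below 0.45 rad and contact force between ears and the fingers below 0.05 N and linear speed of ears below 0.05 m/s and angular speed of ears below 0.4 rad/s); the robot touches nothing.
It fails at once if A bystander (flask, mug, spray can, stamp, bottle or pen cup) was pushed or knocked more than 40 mm away (distance of any of flask, mug, spray, stamp, cleaner, pencup from where it was at the start of the episode above 0.04 m).
It fails at once if The ear defenders were pressed against the rack with more than 40 N (contact force between ears and rack above 40 N).
It also fails if it takes over 72 s, if anything falls off the work surface, if the arm or the gripper's body presses on something with over 40 N, if the wrist force passes 120 N, or if a joint passes its speed limit or range.

## Working session

There is one attempt and no reset: what is moved stays moved. The work goes in short steps, Python scripts to look and compute and a tool call to move; the robot and the scene stay as the last step left them, time stands still between calls to the robot, and variables do not carry over. Pictures are saved under pics/ and viewed, and the job is handed in when it is done.

Besides the shell and the picture viewer there is one more tool, called after "Call:" by a JSON object that holds its "method" and its "body", one argument or row to a line. carry_out: Moves the arm, as the interface text tells. Its arguments: {"type":"object","properties":{"deltas":{"type":"array","items":{"type":"array"}},"force":{"type":"number"}},"required":["deltas"]}

```bash
mkdir -p pics; ls
python3 - <<'E'
from workcell import bot
import cv2
o=bot.get_obs()
print(o)
for n in ["scene","side","wrist"]:
    m=bot.camera_model(n); print(n,m)
    cv2.imwrite(f"pics/{n}0.png",cv2.cvtColor(bot.read_camera(n),cv2.COLOR_RGB2BGR))
E
```

```text
pics
{'time_s': 0.0, 'joints': array([-1.14455525e+00,  1.83496167e+01,  8.97072619e+01, -6.43400515e-04,
        7.20429270e+01, -1.14637852e+00]), 'joint_velocities': array([-0.03629827, -0.11270638,  0.04272203, -0.0555621 ,  0.02920009,
        0.02075697]), 'effort': array([ 7.05825660e-04, -4.15526962e+01, -2.34157133e+01, -1.88356019e-06,
        8.09230405e-03,  1.54784908e-05]), 'tcp_pos': array([5.74519246e-01, 2.06227032e-05, 2.30496746e-01]), 'tcp_rot': array([[ 9.99998482e-01, -1.74180074e-03, -3.52723024e-05],
       [ 3.53143590e-05,  2.41147121e-05,  9.99999999e-01],
       [-1.74179989e-03, -9.99998483e-01,  2.41761861e-05]]), 'wrist_force': array([-0.53293139,  0.27694054,  0.01702483]), 'moment': array([-0.01824603,  0.04836011, -0.08918676]), 'finger_gap': 0.08523374552636699}
scene {'camera_matrix': array([[435.80960947,   0.        , 280.6247614 ],
       [  0.        , 435.80960947, 207.80259182],
       [  0.        ,   0.        ,   1.        ]]), 'world_from_camera': array([[ 0.53144021, -0.64146618,  0.55325623,  1.28314113],
       [ 0.84704833,  0.3954974
[... 440 characters left out ...]
742933, -0.53829571, -0.67843939],
       [-0.01887365,  0.75644021,  0.65379048,  0.86532656],
       [ 0.        ,  0.        ,  0.        ,  1.        ]])}
wrist {'camera_matrix': array([[344.47159345,   0.        , 281.71910081],
       [  0.        , 344.47159345, 201.0918439 ],
       [  0.        ,   0.        ,   1.        ]]), 'world_from_camera': array([[ 9.99999533e-01, -6.03713750e-04,  7.55266474e-04,
         5.74708610e-01],
       [ 3.59297121e-04,  9.57205390e-01,  2.89409248e-01,
         7.38710968e-02],
       [-8.97665483e-04, -2.89408842e-01,  9.57205159e-01,
         3.72351700e-01],
       [ 0.00000000e+00,  0.00000000e+00,  0.00000000e+00,
         1.00000000e+00]])}
```

View pics/scene0.png

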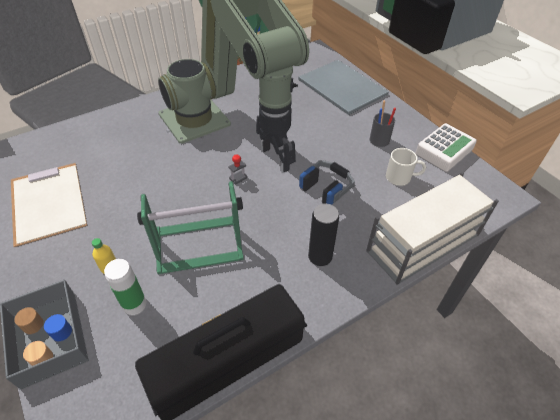

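View pics/side0.png

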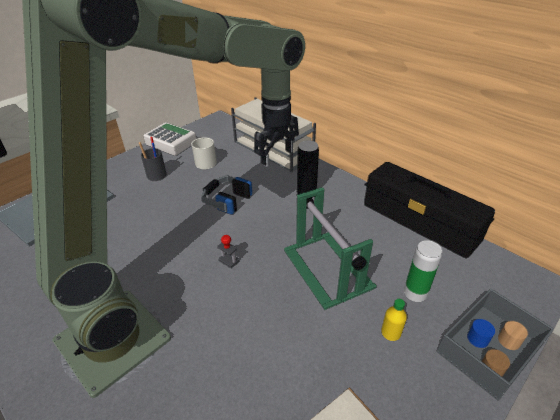

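View pics/wrist0.png

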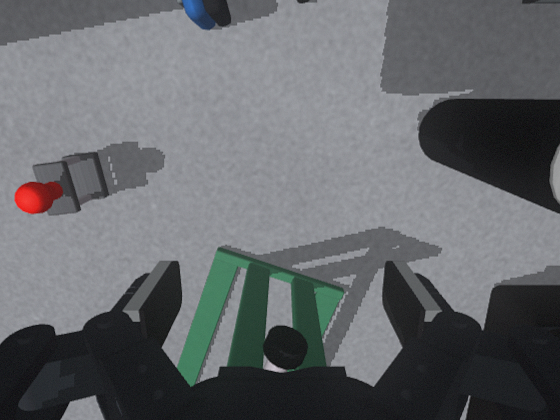

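```bash
cat > h.py <<'E'
import numpy as np, cv2
from workcell import bot
def ray(m,u,v):
    K=m["camera_matrix"];T=m["world_from_camera"]
    d=np.array([(u-K[0,2])/K[0,0],-(v-K[1,2])/K[1,1],-1.])
    return T[:3,3],T[:3,:3]@d
def onz(m,u,v,z):
    o,d=ray(m,u,v);return o+d*(z-o[2])/d[2]
def tri(obs):
    A=np.zeros((3,3));b=np.zeros(3)
    for m,u,v in obs:
        o,d=ray(m,u,v);d=d/np.linalg.norm(d);P=np.eye(3)-np.outer(d,d);A+=P;b+=P@o
    p=np.linalg.solve(A,b)
    return p
def proj(m,p):
    K=m["camera_matrix"];T=m["world_from_camera"]
    c=T[:3,:3].T@(np.asarray(p)-T[:3,3])
    return K[0,0]*c[0]/-c[2]+K[0,2],K[1,1]*c[1]/c[2]+K[1,2]
def snap(n,name):
    im=cv2.cvtColor(bot.read_camera(n),cv2.COLOR_RGB2BGR);cv2.imwrite(f"pics/{name}.png",im);return im
def crop(src,dst,x0,y0,x1,y1,k):
    im=cv2.imread(f"pics/{src}.png")[y0:y1,x0:x1]
    cv2.imwrite(f"pics/{dst}.png",cv2.resize(im,None,fx=k,fy=k,interpolation=cv2.INTER_CUBIC))
E
python3 - <<'E'
from h import *
s=bot.camera_model("scene");d=bot.camera_model("side")
crop("scene0","c1",290,150,370,210,9);crop("side0","c2",190,160,270,220,9)
crop("scene0","c3",130,170,260,280,5);crop("side0","c4",275,180,385,310,4.6)
for nm,m in(("scene0",s),("side0",d)):
    h=cv2.cvtColor(cv2.imread(f"pics/{nm}.png"),cv2.COLOR_BGR2HSV)
    mk=cv2.inRange(h,(105,120,40),(125,255,255))
    n,_,st,c=cv2.connectedComponentsWithStats(mk)
    for i in range(1,n):
        if st[i,4]>15: print(nm,st[i],c[i],onz(m,*c[i],.03))
E
```

```text
scene0 [379 109   3  14  24] [379.79166667 114.91666667] [0.37033397 0.57979608 0.03      ]
scene0 [300 167  15  21  83] [304.51807229 175.22891566] [0.48610585 0.16642329 0.03      ]
scene0 [326 184  16  20 137] [332.76642336 193.10948905] [0.5965084  0.19666104 0.03      ]
scene0 [ 44 314  28  27 533] [ 57.369606   327.31332083] [ 0.60423764 -0.62993821  0.03      ]
side0 [152 143   5  14  29] [154.         149.96551724] [0.52335249 0.62174376 0.03      ]
side0 [235 177  17  19  78] [245.82051282 183.5       ] [0.62020665 0.19928934 0.03      ]
side0 [216 195  19  19 174] [226.27586207 202.7816092 ] [0.50619913 0.16805803 0.03      ]
side0 [467 319  28  29 590] [480.61016949 332.87966102] [ 0.60231872 -0.63079793  0.03      ]
```

View pics/c1.png

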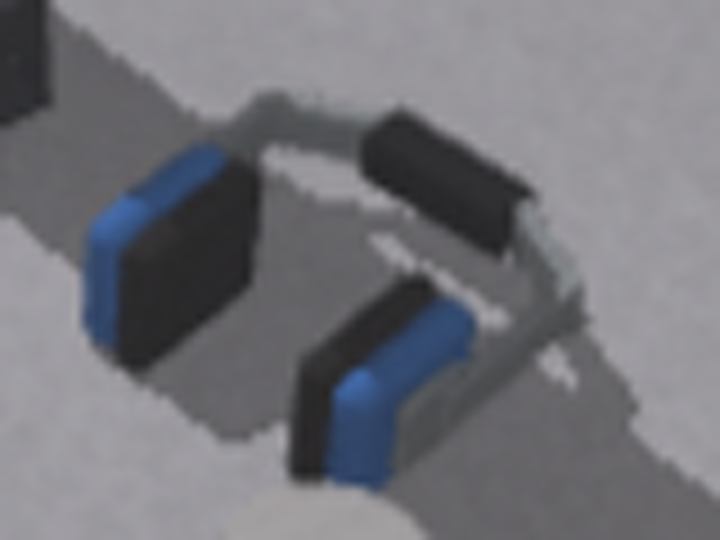

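View pics/c2.png

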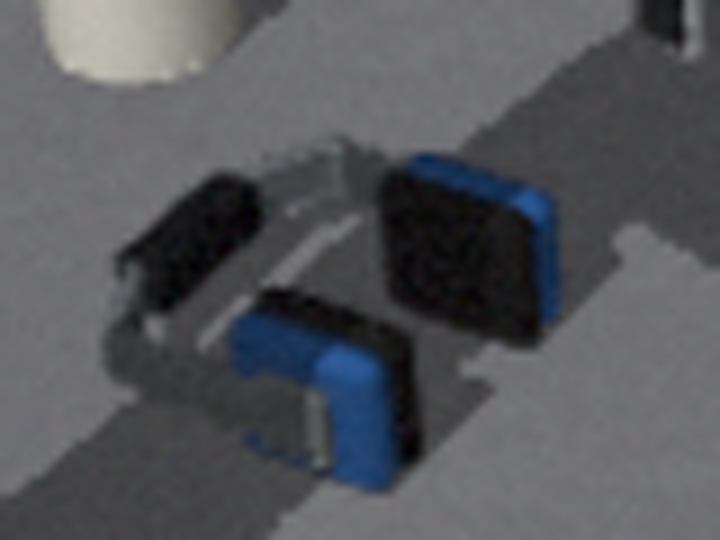

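View pics/c3.png

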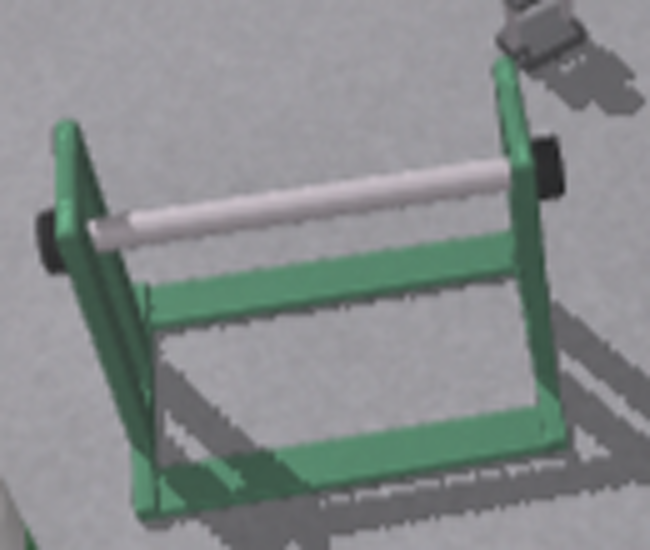

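View pics/c4.png

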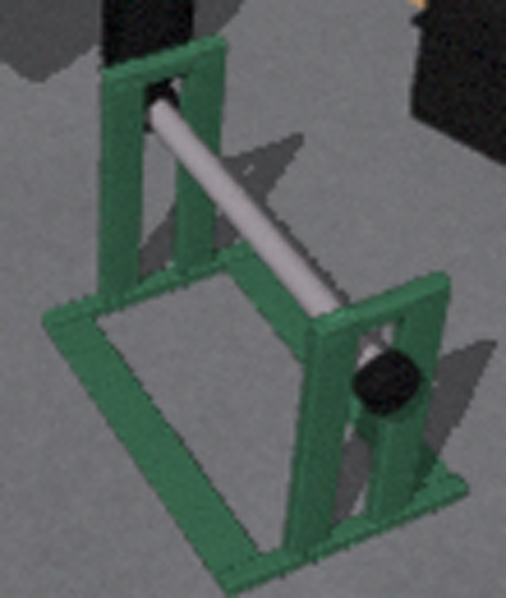

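Run:
```python
from h import *
s=bot.camera_model("scene");d=bot.camera_model("side")
def c1(x,y):return (s,290+x/9,150+y/9)
def c2(x,y):return (d,190+x/9,160+y/9)
def c3(x,y):return (s,130+x/5,170+y/5)
def c4(x,y):return (d,275+x/4.6,180+y/4.6)
A=tri([c1(360,378),c2(545,200)]);B=tri([c1(108,218),c2(350,362)])
print("cupA,B end top",A,B,np.linalg.norm(A-B))
P=tri([c1(400,110),c2(122,258)]);Q=tri([c1(535,190),c2(218,178)])
print("pad top outer",P,Q,np.linalg.norm(P-Q))
# strap upper edge bends (z 41)
for nm,o in(("strapbend+x scene",c1(578,290)),("strapbend -x scene",c1(268,97)),("side +x",c2(340,140)),("side -x",c2(112,345))):
    print(nm,onz(*o,.041))
# rack: bar ends
b1=tri([c3(130,228),c4(325,303)]);b2=tri([c3(508,172),c4(160,108)])
print("bar",b1,b2)
# base corners
for o in(c3(150,512),c3(565,440),c4(235,585),c4(465,490),c4(48,318)): print(onz(*o,.012))
# cheeks top
print("cheek tops near", tri([c3(68,130),c4(385,300)]),tri([c3(505,65),c4(105,75)]))
```

```text
cupA,B end top [0.61199339 0.16818422 0.05954981] [0.50072851 0.14503687 0.05714179] 0.11367265640785253
pad top outer [0.49633161 0.27541508 0.03913385] [0.55430862 0.29152532 0.03775423] 0.060189500383914414
strapbend+x scene [0.6019435 0.2744418 0.041    ]
strapbend -x scene [0.46570043 0.23978386 0.041     ]
side +x [0.59895803 0.26832889 0.041     ]
side -x [0.45983435 0.23140381 0.041     ]
bar [ 0.50682405 -0.30850821  0.15596497] [ 0.57327665 -0.130047    0.15204551]
[ 0.57483889 -0.36162158  0.012     ]
[ 0.65112826 -0.1497388   0.012     ]
[ 0.42247242 -0.31872445  0.012     ]
[ 0.56445233 -0.37228274  0.012     ]
[ 0.49934894 -0.10378475  0.012     ]
cheek tops near [ 0.48601206 -0.33604279  0.20765685] [ 0.53921579 -0.11274758  0.19012703]
```

Run:
```python
from h import *
s=bot.camera_model("scene");d=bot.camera_model("side")
print("flask top",onz(s,325,212,.19),onz(d,309,150,.19),tri([(s,325,212),(d,309,150)]))
print("stamp knob",tri([(s,237,158),(d,226,240)]))
print("mug",onz(s,403,156,.09),onz(d,204,145,.09))
print("pencup",onz(s,382,122,.095),onz(d,152,153,.095))
print("spray",onz(s,120,270,.17),onz(d,427,250,.17))
print("cleaner",onz(s,98,243,.12))
```

```text
flask top [0.75004806 0.03894629 0.19      ] [0.73290875 0.01646731 0.19      ] [0.74812683 0.03613133 0.18069335]
stamp knob [ 0.36111451 -0.00845401  0.08693321]
mug [0.62595935 0.44147564 0.09      ] [0.62252494 0.4223076  0.09      ]
pencup [0.46472215 0.49325399 0.095     ] [0.4591441  0.50839797 0.095     ]
spray [ 0.63323258 -0.44758816  0.17      ] [ 0.61495225 -0.45348631  0.17      ]
cleaner [ 0.48719418 -0.46915645  0.12      ]
```

Call:
{"method": "carry_out", "body": {
  "deltas": [
    [-1,[-1,0,1.6],-1],
    [-1,[-2,0,3.2],-2],
    [-1,[-3,0,4.8],-2.3],
    [-1,[-3.6,0,6.4],-2.3],
    [-1,[-3.6,0,7.6],-2.3]
  ]
}}

```text
time_s: 0.57
tcp_pos: [0.4829, 0.1859, 0.2314]
tcp_rot: [[0.971, -0.002, -0.238], [0.238, -0.001, 0.971], [-0.002, -1.0, -0.0]]
wrist_force: [0.9, -0.3, -0.3]
finger_gap: 0.0852
```

Call:
{"method": "carry_out", "body": {
  "deltas": [
    [-1,[0,0,0],0],
    [-1,[0,0,0],0],
    [-1,[0,0,0],0]
  ]
}}

```text
time_s: 0.82
tcp_pos: [0.4857, 0.1851, 0.2311]
tcp_rot: [[0.971, -0.0, -0.239], [0.239, -0.001, 0.971], [-0.0, -1.0, -0.001]]
wrist_force: [0.2, -0.6, 0.7]
finger_gap: 0.0853
```

Run:
```python
from h import *
o=bot.get_obs();print(o["time_s"],o["tcp_pos"],o["tcp_rot"].round(3),o["wrist_force"])
m=bot.camera_model("wrist");print(m["world_from_camera"])
snap("wrist","w1")
c=np.array([.541,.220]);ex=np.array([-.237,.9715]);ey=np.array([-.9715,-.237])
for x,y,z in((70,33,42),(70,-33,42),(42,72,41),(42,64,41),(-5,72,41),(-70,64,60),(-70,-64,60)):
    p=c+x/1e3*ex+y/1e3*ey; print(x,y,z,p,proj(m,[*p,z/1e3]))
```

```text
0.8167 [0.48567039 0.18510407 0.23108685] [[ 0.971 -0.    -0.239]
 [ 0.239 -0.001  0.971]
 [-0.    -1.    -0.001]] [ 0.24490826 -0.6472309   0.72107373]
[[ 9.70845801e-01 -2.29261252e-01 -6.99836384e-02  4.67895474e-01]
 [ 2.39704525e-01  9.29051315e-01  2.81789629e-01  2.56927649e-01]
 [ 4.14948105e-04 -2.90349673e-01  9.56920527e-01  3.72808812e-01]
 [ 0.00000000e+00  0.00000000e+00  0.00000000e+00  1.00000000e+00]]
70 33 42 [0.4923505 0.280184 ] (np.float64(313.9647864703365), np.float64(77.26739513563898))
70 -33 42 [0.5564695 0.295826 ] (np.float64(386.8724151114346), np.float64(77.48434333917405))
42 72 41 [0.461098 0.243739] (np.float64(271.0888686623604), np.float64(109.11324542035165))
42 64 41 [0.46887  0.245635] (np.float64(279.6803245505367), np.float64(109.137849786202))
-5 72 41 [0.472237  0.1980785] (np.float64(271.3879501350636), np.float64(159.19572819225277))
-70 64 60 [0.495414 0.136827] (np.float64(279.4553042512426), np.float64(228.91323310947286))
-70 -64 60 [0.619766 0.167163] (np.float64(410.97293952285276), np.float64(229.2347725283822))
```

View pics/w1.png

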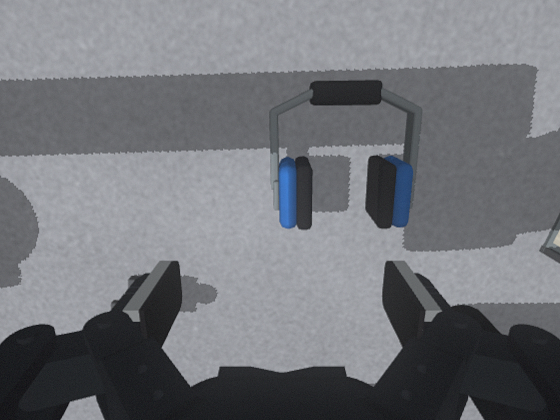

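Run:
```python
from h import *
m=bot.camera_model("wrist")
T=np.array([[ 9.70845801e-01,-2.29261252e-01,-6.99836384e-02,4.67895474e-01],[2.39704525e-01,9.29051315e-01,2.81789629e-01,2.56927649e-01],[4.14948105e-04,-2.90349673e-01,9.56920527e-01,3.72808812e-01],[0,0,0,1]])
im=cv2.imread("pics/w1.png");h=cv2.cvtColor(im,cv2.COLOR_BGR2HSV)
crop("w1","w1c",255,65,435,240,3.4)
a=onz(m,310,81.5,.042);b=onz(m,381.5,81.5,.042)
l=onz(m,270.5,110,.041);r=onz(m,421,110,.041)
print(a,b,np.linalg.norm(a-b));print(l,r,np.linalg.norm(l-r),np.degrees(np.arctan2(*(r-l)[1::-1])))
c0=onz(m,279,220,.06);c1=onz(m,412,220,.06);print(c0,c1,np.linalg.norm(c0-c1),np.degrees(np.arctan2(*(c1-c0)[1::-1])))
pc=(a+b)/2;cc=(c0+c1)/2;d=pc-cc;print(pc,cc,np.degrees(np.arctan2(d[1],d[0])))
```

```text
[0.49017631 0.27524605 0.042     ] [0.55323574 0.29072059 0.042     ] 0.06493037204833031
[0.46105805 0.24228739 0.041     ] [0.59728715 0.27571283 0.041     ] 0.14026984480889162 13.785862071037757
[0.4929653  0.14507979 0.06      ] [0.61764527 0.175653   0.06      ] 0.1283737373727358 13.777840748720324
[0.52170602 0.28298332 0.042     ] [0.55530529 0.16036639 0.06      ] 105.3239375389512
```

View pics/w1c.png

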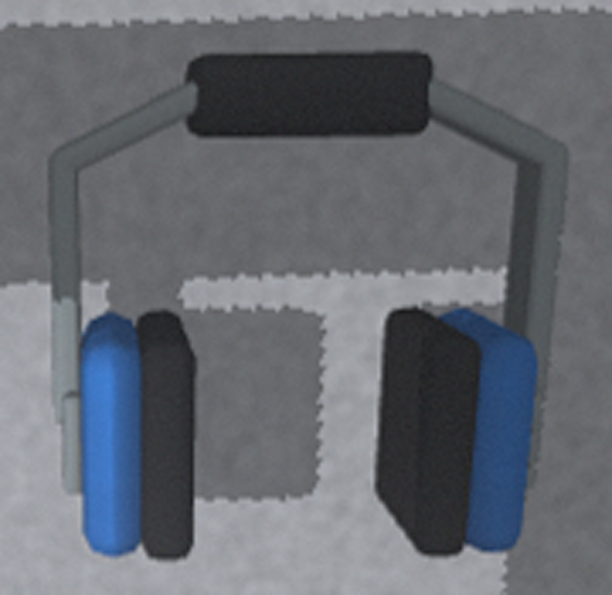

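Call:
{"method": "carry_out", "body": {
  "deltas": [
    [-1,[-0.24,1,1.83],0],
    [-1,[-0.24,2.5,1.83],0],
    [-1,[-0.24,4,1.83],0],
    [-1,[-0.24,5,1.83],0],
    [-1,[-0.24,5,1.83],0]
  ],
  "force": 30
}}

```text
time_s: 1.28
tcp_pos: [0.4658, 0.2253, 0.1012]
tcp_rot: [[0.972, -0.011, -0.237], [0.236, -0.005, 0.972], [-0.012, -1.0, -0.003]]
wrist_force: [-1.0, -0.4, -0.1]
finger_gap: 0.0852
```

Call:
{"method": "carry_out", "body": {
  "deltas": [
    [-1,[0,0,0],0],
    [-1,[0,0,0],0]
  ]
}}

```text
time_s: 1.45
tcp_pos: [0.4707, 0.228, 0.1079]
tcp_rot: [[0.972, 0.003, -0.237], [0.237, 0.001, 0.972], [0.003, -1.0, 0.0]]
wrist_force: [0.8, 1.3, 0.7]
finger_gap: 0.0854
```

Run:
```python
from h import *
o=bot.get_obs();print(o["time_s"],o["tcp_pos"])
m=bot.camera_model("wrist");snap("wrist","w2")
for p in((.469,.228,.03),(.469,.228,.041),(*o["tcp_pos"],)):print(proj(m,p))
```

```text
1.45 [0.47074764 0.22795628 0.10787404]
(np.float64(278.7016502450063), np.float64(211.03778798324072))
(np.float64(278.62493665989473), np.float64(216.47021332812838))
(np.float64(281.6398784039595), np.float64(266.07759272513306))
```

View pics/w2.png

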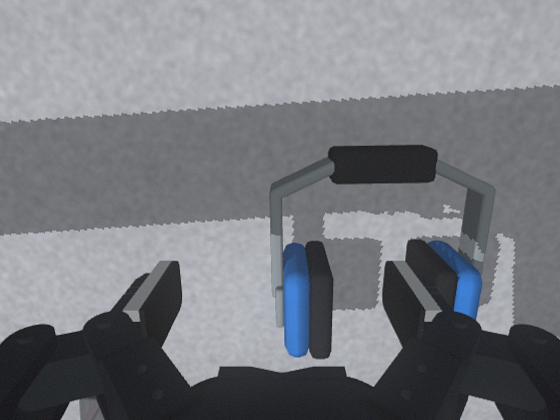

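Call:
{"method": "carry_out", "body": {
  "deltas": [
    [-1,[0,1.3,0.05],0],
    [-1,[0,2.6,0.05],0],
    [-1,[0,3.5,0.05],0],
    [-1,[0,3.84,0.05],0],
    [-1,[0,3.84,0.05],0]
  ]
}}

```text
time_s: 1.92
tcp_pos: [0.4689, 0.2293, 0.0101]
tcp_rot: [[0.971, -0.001, -0.238], [0.238, -0.0, 0.971], [-0.001, -1.0, -0.0]]
wrist_force: [-0.2, -0.1, -0.8]
finger_gap: 0.0855
```

Call:
{"method": "carry_out", "body": {
  "deltas": [
    [0.4,[0,0,0],0],
    [0.6,[0,0,0],0],
    [0.8,[0,0,0],0],
    [1,[0,0,0],0],
    [1,[0,0,0],0]
  ]
}}

```text
time_s: 2.33
tcp_pos: [0.4692, 0.2298, 0.0113]
tcp_rot: [[0.971, 0.002, -0.239], [0.239, 0.001, 0.971], [0.002, -1.0, 0.0]]
wrist_force: [-0.0, 0.1, 0.6]
finger_gap: 0.0253
```

Call:
{"method": "carry_out", "body": {
  "deltas": [
    [1,[0,0,0],0],
    [1,[0,0,0],0],
    [1,[0,0,0],0],
    [1,[0,0,0],0],
    [1,[0,0,0],0]
  ]
}}

```text
time_s: 2.75
tcp_pos: [0.4683, 0.2295, 0.0106]
tcp_rot: [[0.971, -0.001, -0.238], [0.238, -0.0, 0.971], [-0.001, -1.0, -0.0]]
wrist_force: [-2.1, -0.9, 5.5]
finger_gap: 0.0077
```

Run:
```python
from h import *
snap("wrist","w3");snap("side","s3");snap("scene","sc3");o=bot.get_obs();print(o["time_s"],o["tcp_pos"],o["wrist_force"],o["finger_gap"])
```

```text
2.9 [0.46831347 0.2294501  0.01057937] [-2.2714906  -1.40196061  4.95687963] 0.007538934140593056
```

View pics/w3.png

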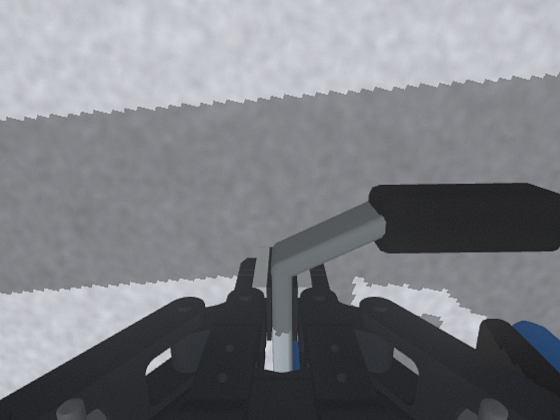

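Call:
{"method": "carry_out", "body": {
  "deltas": [
    [1,[0,-0.3,-0.1],0],
    [1,[0,-0.64,-0.27],0],
    [1,[0,-0.95,-0.42],0],
    [1,[0,-1.22,-0.63],0],
    [1,[0,-1.22,-0.63],0]
  ],
  "force": 25
}}

```text
time_s: 3.32
tcp_pos: [0.4736, 0.2137, 0.0424]
tcp_rot: [[0.971, 0.003, -0.238], [0.238, 0.001, 0.971], [0.003, -1.0, 0.0]]
wrist_force: [-0.1, -0.4, -3.4]
finger_gap: 0.0077
```

Run:
```python
from h import *
snap("wrist","w4");snap("scene","sc4");o=bot.get_obs();print(o["time_s"],o["tcp_pos"],o["wrist_force"],o["finger_gap"])
crop("sc4","sc4c",270,100,390,220,5)
```

```text
3.4167 [0.47272858 0.2139702  0.04124726] [-0.52491928 -0.08236228 -3.1766635 ] 0.007929172636958599
```

View pics/sc4c.png

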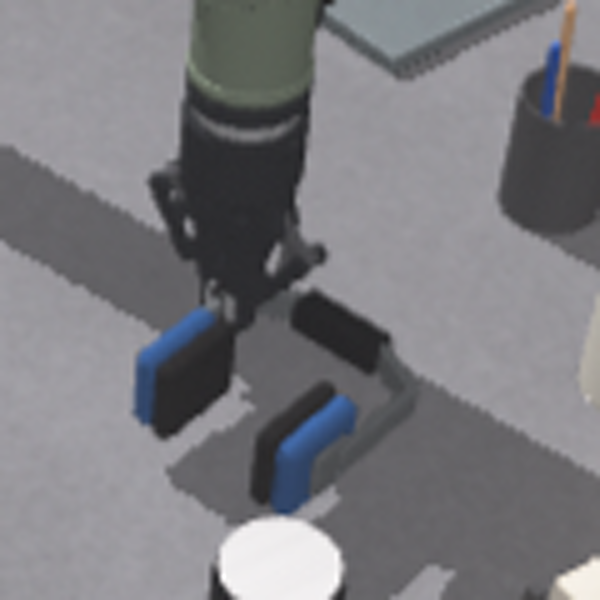

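View pics/w4.png

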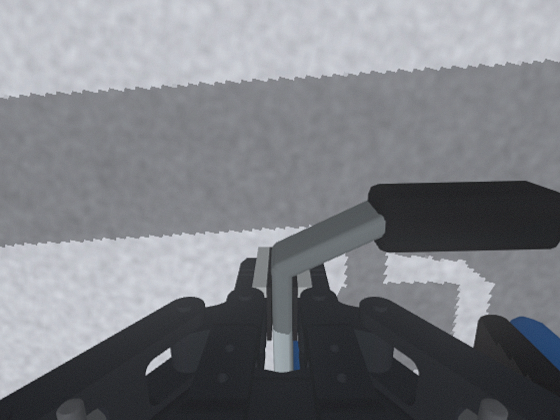

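Call:
{"method": "carry_out", "body": {
  "deltas": [
    [1,[0,-0.3,0],0],
    [1,[0,-0.6,0],0],
    [1,[0,0,0],0],
    [1,[0,-0.6,0],0],
    [1,[0,0,0],0]
  ],
  "force": 20
}}

```text
time_s: 3.83
tcp_pos: [0.4754, 0.2157, 0.0444]
tcp_rot: [[0.971, 0.008, -0.239], [0.239, 0.003, 0.971], [0.008, -1.0, 0.001]]
wrist_force: [0.5, -0.6, -4.3]
finger_gap: 0.0077
```

Run:
```python
from h import *
snap("wrist","w5");o=bot.get_obs();print(o["time_s"],o["tcp_pos"],o["wrist_force"],o["moment"],o["finger_gap"])
```

```text
3.8833 [0.47278893 0.21458483 0.04034324] [-0.32191838 -0.61110088 -6.24284129] [ 0.12440773  0.40994379 -0.00467266] 0.0075130011637331
```

View pics/w5.png

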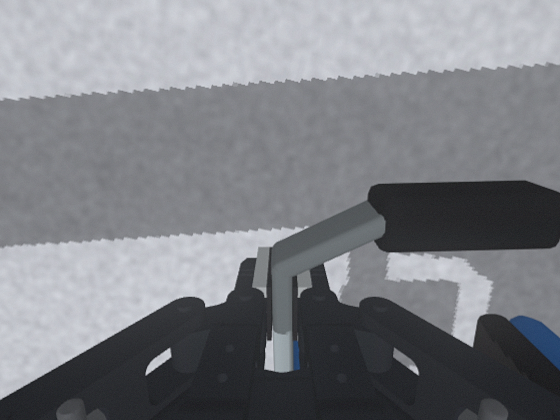

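Call:
{"method": "carry_out", "body": {
  "deltas": [
    [1,[0,0.6,0],0],
    [1,[0,1.1,0],0],
    [1,[0,1.2,0],0],
    [0.5,[0,1.2,0],0],
    [0.5,[0,1.2,0],0]
  ]
}}

```text
time_s: 4.3
tcp_pos: [0.4732, 0.2146, 0.0116]
tcp_rot: [[0.971, 0.002, -0.239], [0.239, 0.0, 0.971], [0.002, -1.0, 0.0]]
wrist_force: [0.2, 0.6, 0.1]
finger_gap: 0.0209
```

Call:
{"method": "carry_out", "body": {
  "deltas": [
    [0.5,[0,0,0],0],
    [0.5,[0,0,0],0],
    [0.5,[0,-0.8,0.2],0],
    [0.5,[0,-0.8,0.2],0],
    [0.5,[0,-0.8,0.2],0]
  ]
}}

```text
time_s: 4.72
tcp_pos: [0.4722, 0.2196, 0.0318]
tcp_rot: [[0.971, 0.003, -0.239], [0.239, 0.001, 0.971], [0.003, -1.0, 0.0]]
wrist_force: [0.3, -0.1, -0.2]
finger_gap: 0.0215
```

Run:
```python
from h import *
snap("wrist","w6");snap("side","s6");crop("s6","s6c",180,140,280,230,7);o=bot.get_obs();print(o["time_s"],o["tcp_pos"],o["wrist_force"],o["moment"],o["finger_gap"])
```

```text
4.8167 [0.47114281 0.21896486 0.03067343] [-0.34721005 -0.65260229  0.26809257] [-0.03848021 -0.01237309 -0.02859091] 0.021448571391584525
```

View pics/w6.png

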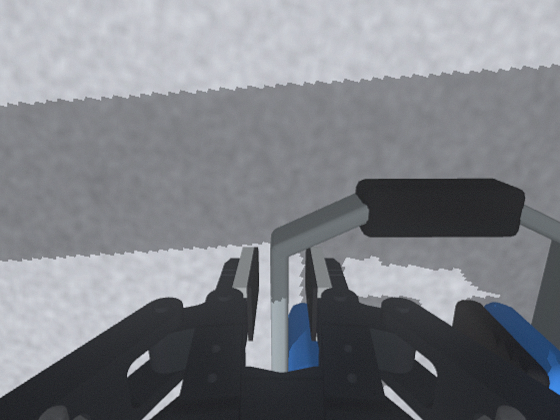

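View pics/s6c.png

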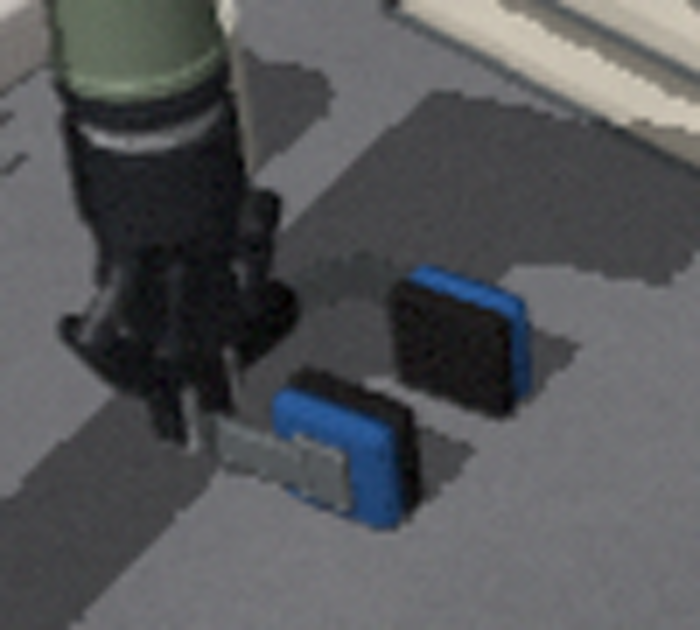

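Call:
{"method": "carry_out", "body": {
  "deltas": [
    [0.8,[0,0,0],0],
    [1,[0,0,0],0],
    [1,[0,0,0],0],
    [1,[0,0,0],0],
    [1,[0,0,0],0]
  ],
  "force": 20
}}

```text
time_s: 5.23
tcp_pos: [0.4708, 0.2187, 0.0304]
tcp_rot: [[0.971, -0.001, -0.238], [0.238, -0.001, 0.971], [-0.001, -1.0, -0.0]]
wrist_force: [-0.3, -2.6, -0.0]
finger_gap: 0.0092
```

Call:
{"method": "carry_out", "body": {
  "deltas": [
    [1,[0,-0.3,-0.05],0],
    [1,[0,-0.6,-0.15],0],
    [1,[0,-0.9,-0.3],0],
    [1,[0,-1.2,-0.45],0],
    [1,[0,-1.2,-0.45],0]
  ]
}}

```text
time_s: 5.65
tcp_pos: [0.475, 0.2079, 0.0627]
tcp_rot: [[0.971, 0.003, -0.238], [0.238, 0.001, 0.971], [0.003, -1.0, 0.0]]
wrist_force: [0.3, 1.0, -2.3]
finger_gap: 0.0082
```

Run:
```python
from h import *
snap("wrist","w7");snap("scene","s7");crop("s7","s7c",270,100,390,220,5);o=bot.get_obs();print(o["time_s"],o["tcp_pos"],o["wrist_force"],o["moment"],o["finger_gap"])
```

```text
5.75 [0.47422013 0.20807662 0.06139564] [ 0.22270786 -0.42647415 -3.70655267] [0.07132779 0.24000838 0.00038884] 0.008607159858591316
```

View pics/w7.png

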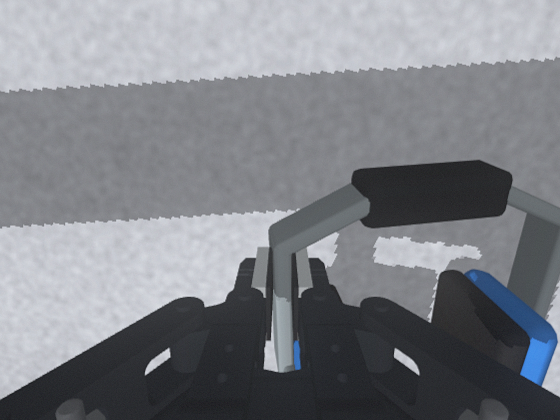

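View pics/s7c.png

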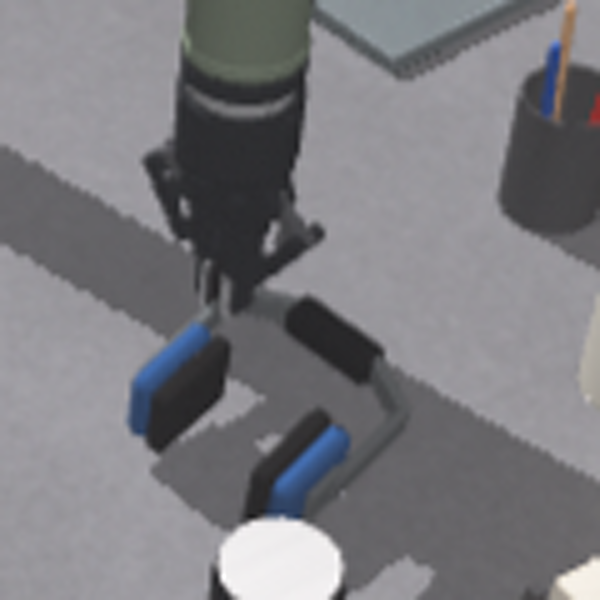

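Call:
{"method": "carry_out", "body": {
  "deltas": [
    [1,[0,-0.3,-0.2],0],
    [1,[0,-0.7,-0.4],0],
    [1,[0,-0.3,-0.6],0],
    [1,[0,-0.9,-0.8],0],
    [1,[0,-0.9,-0.8],0]
  ]
}}

```text
time_s: 6.17
tcp_pos: [0.4797, 0.188, 0.0842]
tcp_rot: [[0.971, 0.002, -0.238], [0.238, 0.0, 0.971], [0.002, -1.0, -0.0]]
wrist_force: [0.6, 0.6, -1.9]
finger_gap: 0.0079
```

Run:
```python
from h import *
snap("wrist","w8");snap("scene","s8");crop("s8","s8c",270,100,390,220,5);o=bot.get_obs();print(o["time_s"],o["tcp_pos"],o["wrist_force"],o["moment"],o["finger_gap"])
```

```text
6.2667 [0.47928283 0.1886092  0.08330087] [ 0.62102278 -1.06910522 -2.85668846] [ 0.10460693  0.27559526 -0.02646483] 0.007581808867752519
```

View pics/w8.png

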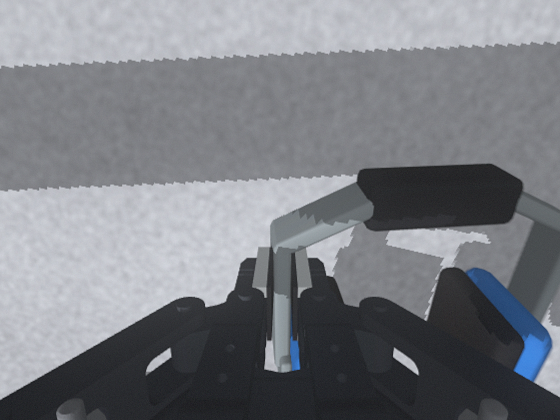

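View pics/s8c.png

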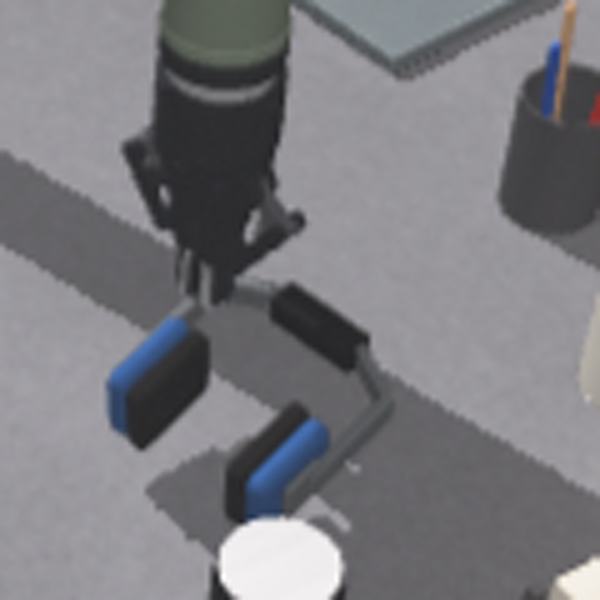

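Call:
{"method": "carry_out", "body": {
  "deltas": [
    [0.88,[0,0,0],0],
    [0.86,[0,0,0],0],
    [0.85,[0,0,0],0],
    [0.84,[0,0,0],0],
    [1,[0,0,0],0]
  ]
}}

```text
time_s: 6.68
tcp_pos: [0.4786, 0.1888, 0.0831]
tcp_rot: [[0.971, -0.0, -0.239], [0.239, -0.0, 0.971], [-0.0, -1.0, -0.0]]
wrist_force: [-0.2, 0.3, -2.1]
finger_gap: 0.0077
```

Run:
```python
from h import *
snap("scene","s9");crop("s9","s9c",270,100,390,220,5);o=bot.get_obs();print(o["time_s"],o["tcp_pos"],o["wrist_force"],o["moment"],o["finger_gap"])
```

```text
6.7333 [0.47862893 0.18884406 0.08315843] [ 0.73139419  0.11282104 -2.50112002] [0.13906633 0.2028773  0.00510787] 0.007532438441227084
```

View pics/s9c.png

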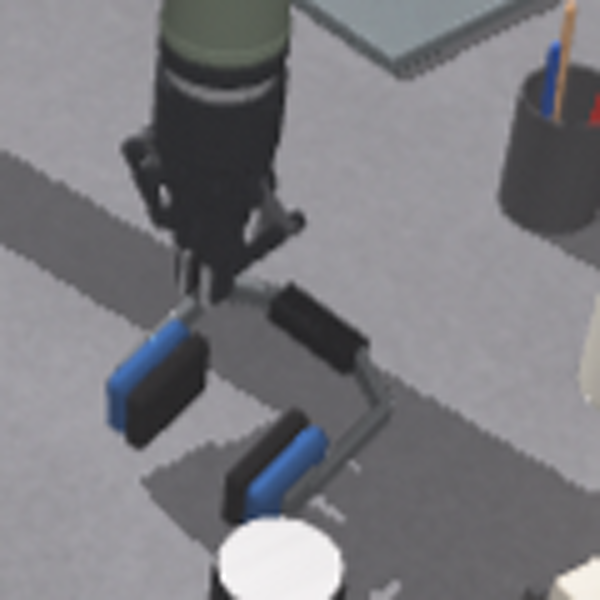

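Call:
{"method": "carry_out", "body": {
  "deltas": [
    [0.83,[0,0,0],0],
    [0.82,[0,0,0],0],
    [0.81,[0,0,0],0],
    [0.81,[0,0,0],0],
    [1,[0,0,0],0]
  ]
}}

```text
time_s: 7.15
tcp_pos: [0.4788, 0.1888, 0.0834]
tcp_rot: [[0.971, 0.0, -0.238], [0.238, 0.0, 0.971], [0.0, -1.0, -0.0]]
wrist_force: [0.3, 0.6, -2.8]
finger_gap: 0.0083
```

Run:
```python
from h import *
snap("scene","s10");crop("s10","s10c",270,100,390,220,5);o=bot.get_obs();print(o["time_s"],o["tcp_pos"],o["wrist_force"],o["moment"],o["finger_gap"])
```

```text
7.2 [0.47879181 0.18874795 0.08340964] [-0.58496576  0.01741583 -2.42760389] [0.04837894 0.18499671 0.00097345] 0.008039120666522112
```

View pics/s10c.png

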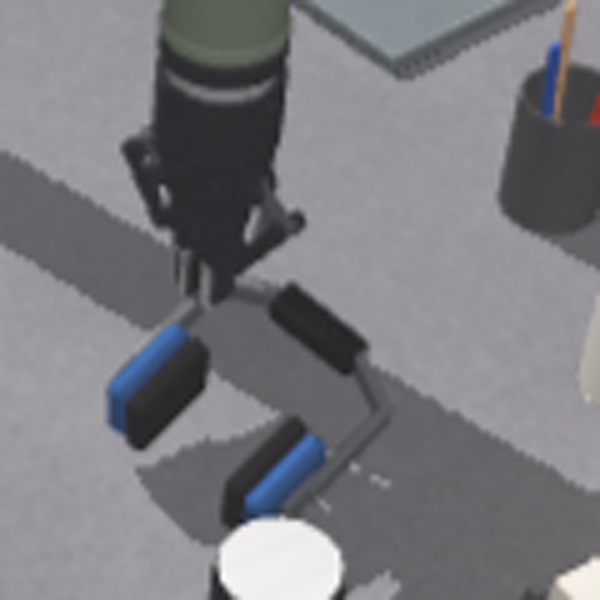

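Call:
{"method": "carry_out", "body": {
  "deltas": [
    [0.81,[0,0,0],0],
    [0.8,[0,0,0],0],
    [0.79,[0,0,0],0],
    [0.79,[0,0,0],0],
    [1,[0,0,0],0]
  ]
}}

```text
time_s: 7.62
tcp_pos: [0.4787, 0.1887, 0.0834]
tcp_rot: [[0.971, -0.0, -0.238], [0.238, -0.0, 0.971], [-0.0, -1.0, -0.0]]
wrist_force: [-0.1, 0.1, -1.9]
finger_gap: 0.0075
```

Run:
```python
from h import *
snap("scene","s11");crop("s11","s11c",270,100,390,220,5);o=bot.get_obs();print(o["time_s"],o["tcp_pos"],o["wrist_force"],o["moment"],o["finger_gap"])
snap("wrist","w11")
```

```text
7.6667 [0.47865147 0.18876082 0.08332824] [ 0.14886917  0.64388885 -2.4561311 ] [ 0.0845217   0.15082528 -0.05017509] 0.007798172472185549
```

View pics/s11c.png

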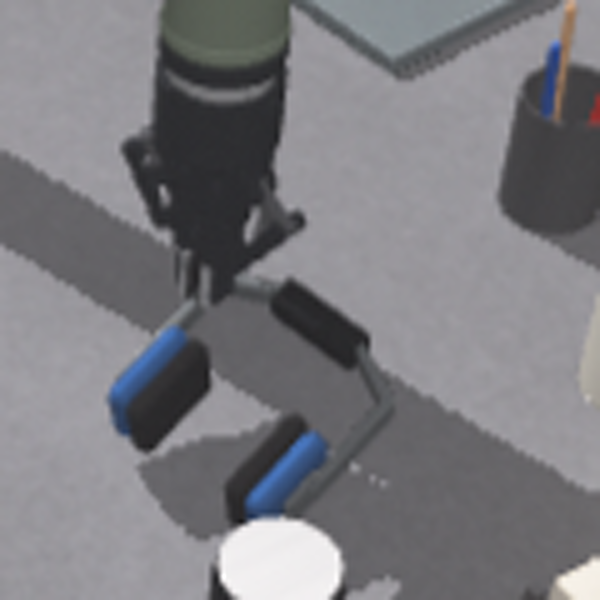

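View pics/w11.png

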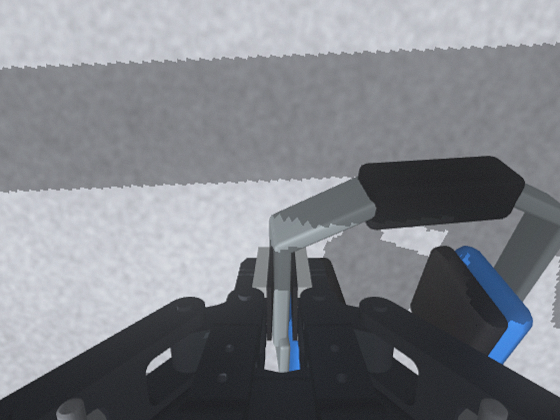

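Call:
{"method": "carry_out", "body": {
  "deltas": [
    [1,[0,-1.4,0],0],
    [1,[0,-0.2,0],0],
    [1,[0,-1.4,0],0],
    [1,[0,-0.2,0],0],
    [1,[0,-1.0,0],0]
  ]
}}

```text
time_s: 8.13
tcp_pos: [0.4753, 0.1875, 0.1026]
tcp_rot: [[0.971, -0.011, -0.239], [0.239, -0.004, 0.971], [-0.012, -1.0, -0.001]]
wrist_force: [-0.9, -0.4, -3.1]
finger_gap: 0.0068
```

Run:
```python
from h import *
snap("scene","s12");crop("s12","s12c",270,100,390,220,5);o=bot.get_obs();print(o["time_s"],o["tcp_pos"],o["wrist_force"],o["moment"],o["finger_gap"])
snap("wrist","w12")
```

```text
8.1833 [0.47818404 0.18865155 0.10881205] [-0.274216   -0.89475151  1.20602897] [-0.10369889  0.1753464  -0.05679392] 0.006843715154978936
```

View pics/s12c.png

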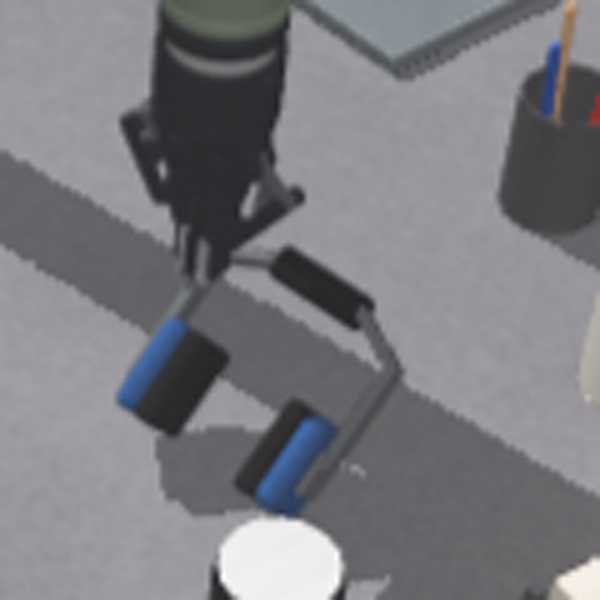

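View pics/w12.png

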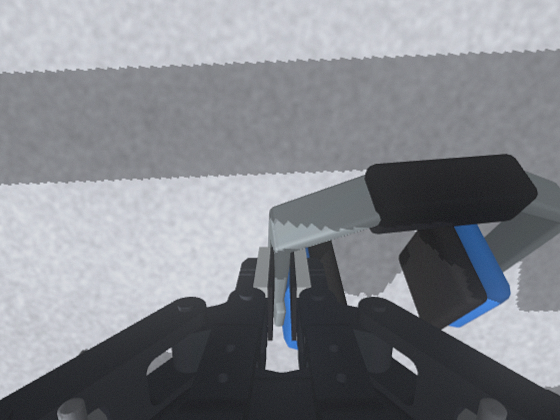

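Shaking works: the cups have swung down to roughly 45°. I'll repeat it.

Call:
{"method": "carry_out", "body": {
  "deltas": [
    [1,[0,0.6,0],0],
    [1,[0,-0.8,0],0],
    [1,[0,0.6,0],0],
    [1,[0,-0.8,0],0],
    [1,[0,0,0],0]
  ]
}}

```text
time_s: 8.65
tcp_pos: [0.4817, 0.1901, 0.112]
tcp_rot: [[0.971, 0.007, -0.238], [0.238, 0.003, 0.971], [0.007, -1.0, 0.001]]
wrist_force: [0.9, -0.1, 1.1]
finger_gap: 0.0062
```

Run:
```python
from h import *
snap("scene","s13");crop("s13","s13c",270,100,390,220,5);o=bot.get_obs();print(o["time_s"],o["tcp_pos"],o["wrist_force"],o["moment"],o["finger_gap"])
snap("wrist","w13")
```

```text
8.7 [0.47947664 0.18902559 0.10682043] [ 0.71683209 -0.78359398 -4.58787276] [ 0.03172055 -0.12069681  0.06821964] 0.006478551543766536
```

View pics/s13c.png

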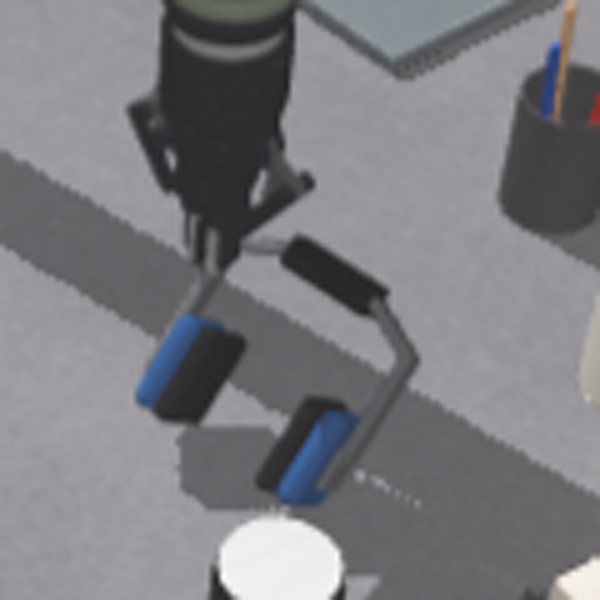

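View pics/w13.png

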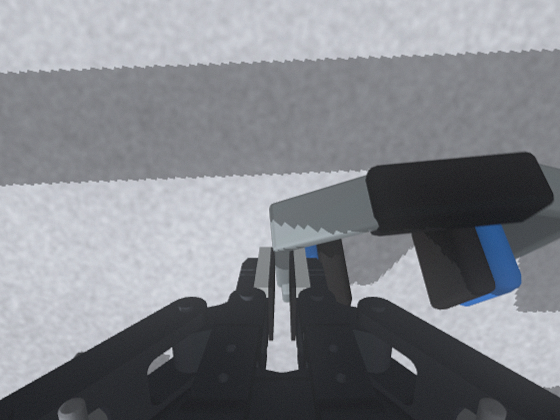

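Call:
{"method": "carry_out", "body": {
  "deltas": [
    [1,[0,0.2,-0.2],0],
    [1,[0,0.35,-0.4],0],
    [1,[0,0.35,-0.7],0],
    [1,[0,0.35,-1.0],0],
    [1,[0,0.35,-1.0],0]
  ]
}}

```text
time_s: 9.17
tcp_pos: [0.4858, 0.1648, 0.1035]
tcp_rot: [[0.972, 0.004, -0.237], [0.237, 0.003, 0.972], [0.005, -1.0, 0.002]]
wrist_force: [-7.1, 3.1, 21.2]
finger_gap: 0.0065
```

Run:
```python
from h import *
snap("scene","s14");crop("s14","s14c",270,100,390,220,5);o=bot.get_obs();print(o["time_s"],o["tcp_pos"],o["wrist_force"],o["moment"],o["finger_gap"])
snap("side","d14");crop("d14","d14c",180,120,290,240,5)
```

```text
9.2167 [0.4856763  0.16506928 0.10346745] [-6.44648393  2.4203607  20.37668744] [0.69614251 1.20242994 0.10425446] 0.006427099790560932
```

View pics/s14c.png

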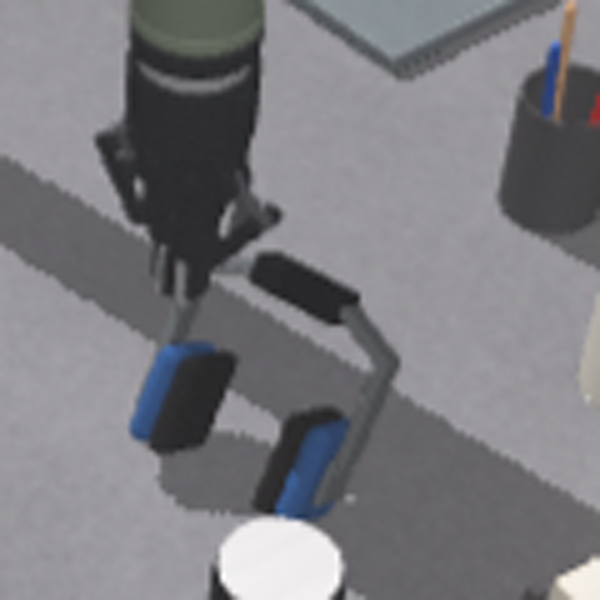

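View pics/d14c.png

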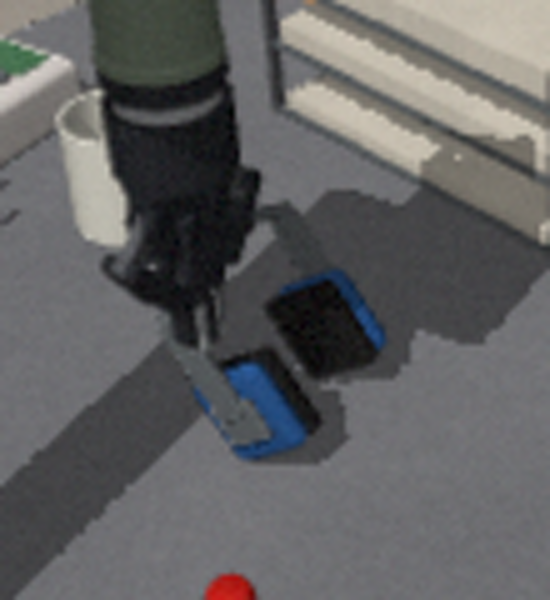

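Call:
{"method": "carry_out", "body": {
  "deltas": [
    [1,[0,-0.2,-0.2],0],
    [1,[0,-0.25,-0.5],0],
    [1,[0,-0.25,-0.8],0],
    [1,[0,-0.25,-1.1],0],
    [1,[0,-0.25,-1.1],0]
  ]
}}

```text
time_s: 9.68
tcp_pos: [0.4924, 0.1364, 0.1061]
tcp_rot: [[0.972, 0.002, -0.237], [0.237, -0.0, 0.972], [0.002, -1.0, -0.001]]
wrist_force: [0.6, -0.0, 2.4]
finger_gap: 0.0064
```

Run:
```python
from h import *
snap("scene","s15");crop("s15","s15c",260,100,380,220,5);o=bot.get_obs();print(o["time_s"],o["tcp_pos"],o["wrist_force"],o["moment"],o["finger_gap"])
snap("side","d15");crop("d15","d15c",180,120,290,240,5)
```

```text
9.7333 [0.49222631 0.1369394  0.10608244] [1.20459292 1.13974301 4.15227817] [ 0.23963991 -0.2195142   0.06036294] 0.006357537874083779
```

View pics/s15c.png

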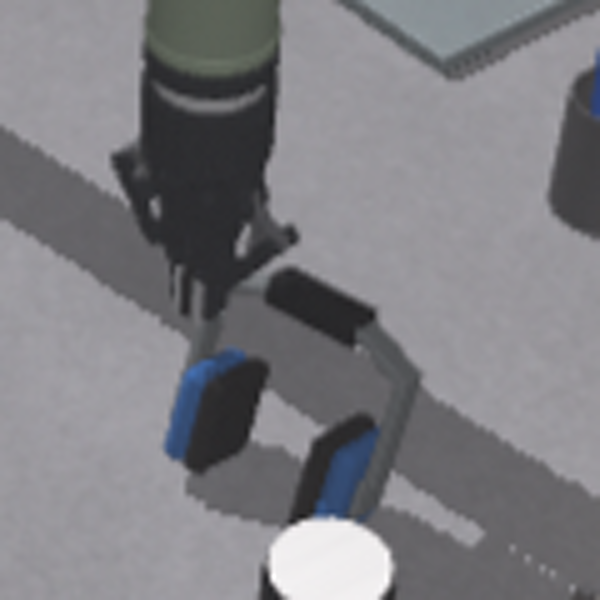

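View pics/d15c.png

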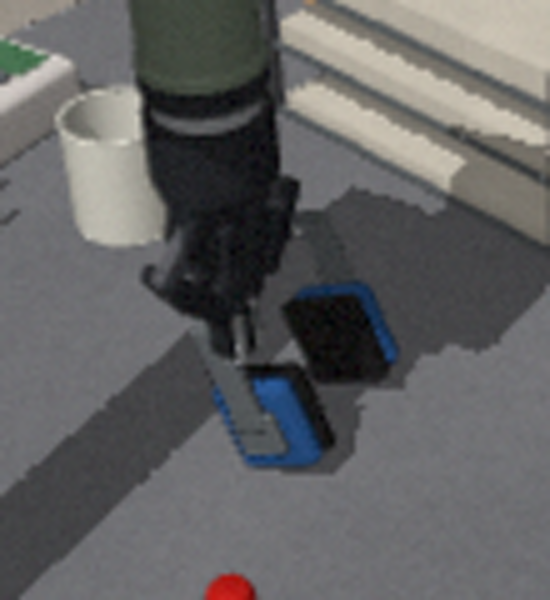

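Call:
{"method": "carry_out", "body": {
  "deltas": [
    [1,[0,0,-0.25],0],
    [1,[0,0,-0.5],0],
    [1,[0,0.05,-0.75],0],
    [1,[0,0.1,-1.0],0],
    [1,[0,0.1,-1.0],0]
  ]
}}

```text
time_s: 10.2
tcp_pos: [0.4972, 0.1122, 0.103]
tcp_rot: [[0.971, -0.001, -0.238], [0.238, -0.001, 0.971], [-0.001, -1.0, -0.001]]
wrist_force: [1.3, -0.6, 1.9]
finger_gap: 0.0055
```

Run:
```python
from h import *
snap("scene","s16");crop("s16","s16c",260,100,380,220,5);o=bot.get_obs();print(o["time_s"],o["tcp_pos"],o["wrist_force"],o["moment"],o["finger_gap"])
snap("side","d16");crop("d16","d16c",180,120,290,240,5)
```

```text
10.25 [0.49711248 0.11270537 0.10306665] [1.3785965  0.22437227 2.49678491] [ 0.088912   -0.1140742  -0.08412589] 0.005527463704926996
```

View pics/s16c.png

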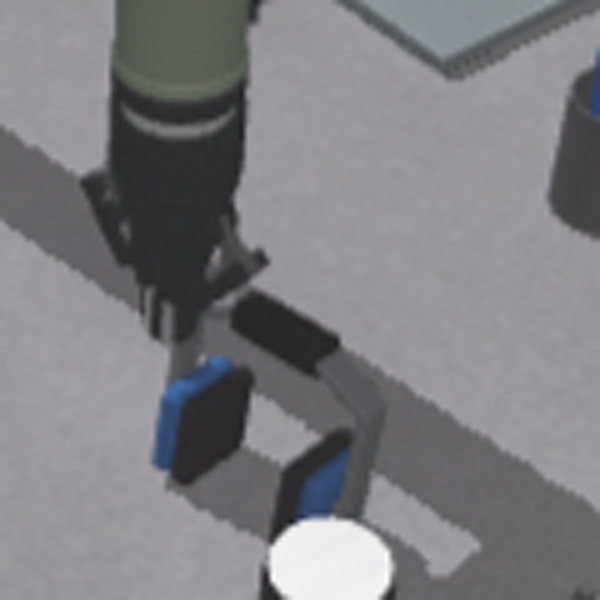

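View pics/d16c.png

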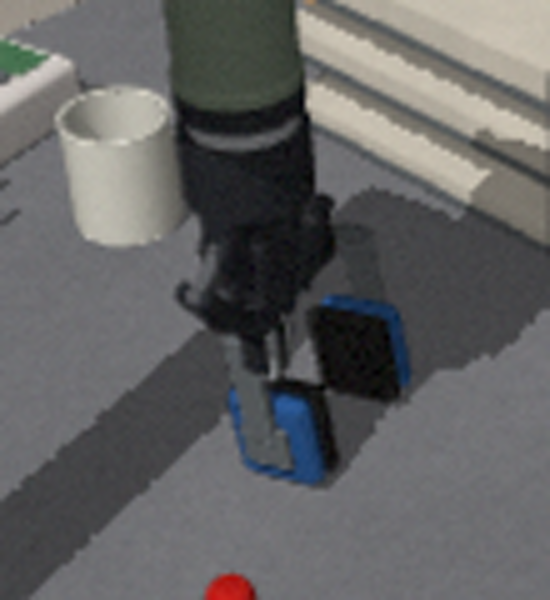

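Call:
{"method": "carry_out", "body": {
  "deltas": [
    [1,[0,0.05,-0.2],0],
    [1,[0,0.1,-0.4],0],
    [1,[0,0.15,-0.55],0],
    [1,[0,0.25,-0.55],0],
    [1,[0,0.25,-0.55],0]
  ]
}}

```text
time_s: 10.72
tcp_pos: [0.4997, 0.0998, 0.0962]
tcp_rot: [[0.971, -0.002, -0.238], [0.238, -0.0, 0.971], [-0.002, -1.0, 0.0]]
wrist_force: [-0.5, -0.5, -0.0]
finger_gap: -0.0001
```

Run:
```python
from h import *
snap("scene","s17");crop("s17","s17c",260,100,380,220,5);o=bot.get_obs();print(o["time_s"],o["tcp_pos"],o["wrist_force"],o["moment"],o["finger_gap"])
snap("side","d17");crop("d17","d17c",180,120,290,240,5)
```

```text
10.7667 [0.49985271 0.09995427 0.09648399] [-0.42361352  0.0727835  -0.48825148] [-0.0338963  -0.00815368  0.02581322] 0.0003252274876185186
```

View pics/s17c.png

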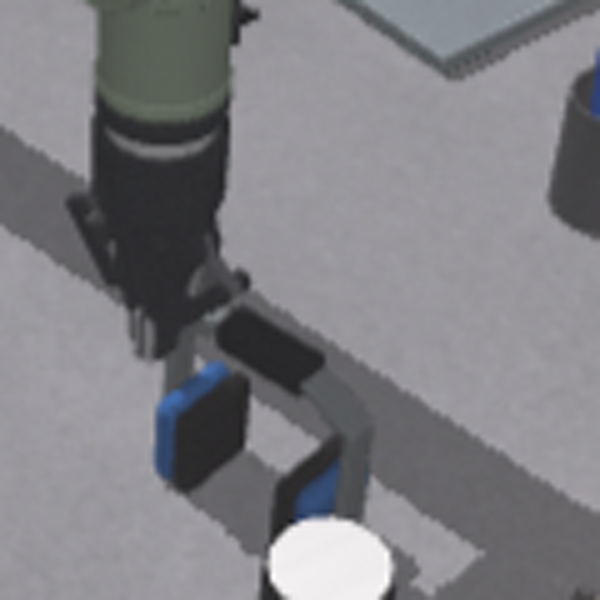

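View pics/d17c.png

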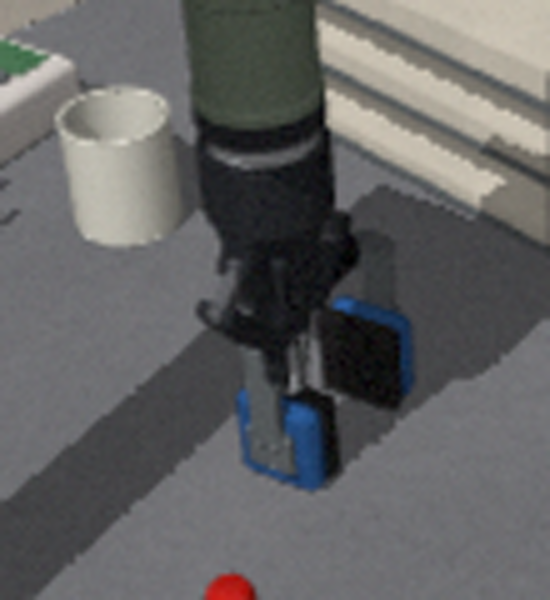

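Call:
{"method": "carry_out", "body": {
  "deltas": [
    [1,[0,0,-0.6],0],
    [1,[0,0,-1.2],0],
    [1,[0,0,-2.0],0],
    [1,[0,-1.5,-2.5],0],
    [1,[0,-3,-2.5],0]
  ]
}}

```text
time_s: 11.23
tcp_pos: [0.5142, 0.0376, 0.1711]
tcp_rot: [[0.972, -0.006, -0.237], [0.237, -0.001, 0.972], [-0.006, -1.0, 0.0]]
wrist_force: [2.3, -0.1, -0.1]
finger_gap: 0.0003
```

Call:
{"method": "carry_out", "body": {
  "deltas": [
    [0,[0,-1.5,0],1],
    [-0.5,[0,-3,0],2],
    [-1,[0,-4.0,0],2],
    [-1,[0,-4.0,0],2],
    [-1,[0,-4.0,0],2]
  ]
}}

```text
time_s: 11.65
tcp_pos: [0.5159, 0.0396, 0.2735]
tcp_rot: [[0.999, 0.003, -0.032], [0.032, 0.0, 0.999], [0.003, -1.0, 0.0]]
wrist_force: [0.7, -0.2, -0.6]
finger_gap: 0.0605
```

Run:
```python
from h import *
snap("scene","s18");crop("s18","s18c",260,120,380,220,6);o=bot.get_obs();print(o["time_s"],o["tcp_pos"],o["wrist_force"],o["moment"],o["finger_gap"])
snap("side","d18");crop("d18","d18c",190,130,290,230,6);snap("wrist","w18")
```

```text
11.7 [0.51496329 0.03959975 0.27182055] [-0.19358189 -0.42131459 -0.52735674] [ 0.02985884 -0.0260578  -0.01006516] 0.06767662412242928
```

View pics/s18c.png

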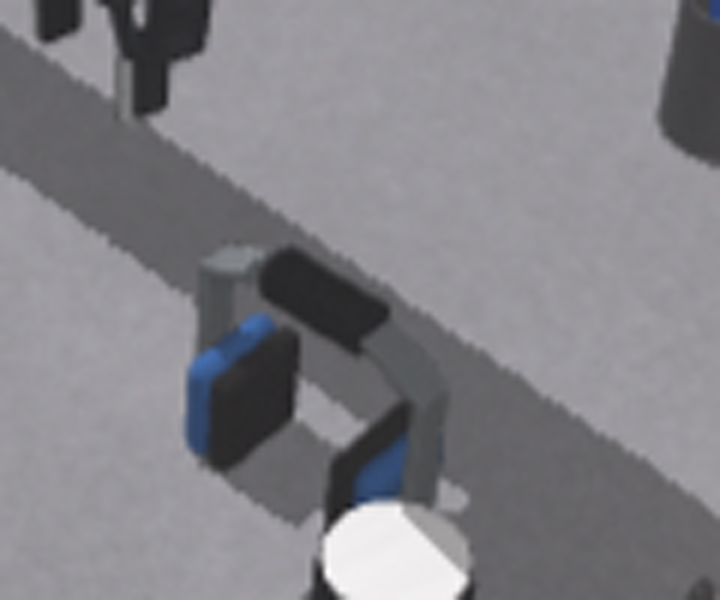

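View pics/d18c.png

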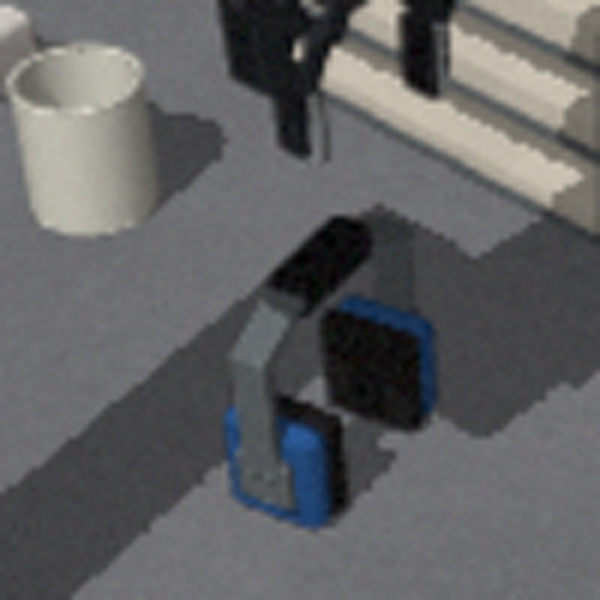

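View pics/w18.png

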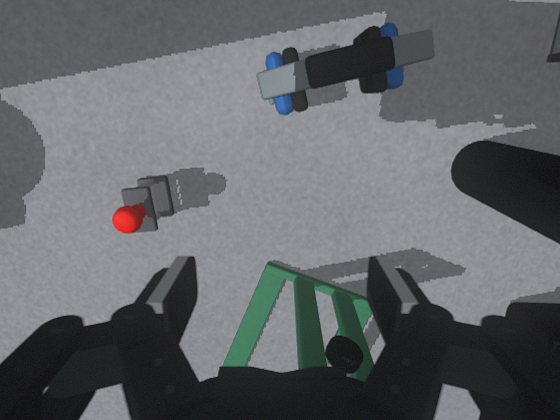

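Run:
```python
from h import *
crop("w18","w18c",240,10,450,130,3.7)
```

```text
(no output)
```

View pics/w18c.png

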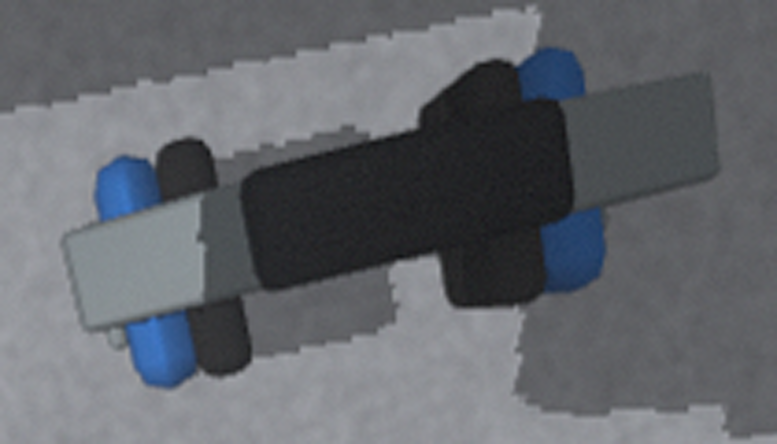

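Run:
```python
from h import *
m=bot.camera_model("wrist");o=bot.get_obs();R=o["tcp_rot"]
P=[onz(m,240+x/3.7,10+y/3.7,.14) for x,y in((242,178),(558,98),(573,210),(265,290))]
for p in P:print(p)
c=sum(P)/4;e=(P[1]+P[2]-P[0]-P[3])/2;w=(P[0]+P[1]-P[2]-P[3])/2
print(c,np.linalg.norm(e),np.linalg.norm(w),np.degrees(np.arctan2(e[1],e[0])),np.degrees(np.arctan2(w[1],w[0])))
print(o["tcp_pos"],R.round(3),R.T@(c-o["tcp_pos"])/.025)
# strap ends z~.112
s=bot.camera_model("scene");d=bot.camera_model("side")
for u in(s,d):print(proj(u,c))
```

```text
[0.52821586 0.14112249 0.14      ]
[0.5889798 0.1575309 0.14     ]
[0.59448894 0.13730733 0.14      ]
[0.53397875 0.12019286 0.14      ]
[0.56141584 0.1390384  0.14      ] 0.06291104110185784 0.021334505095955452 15.451989732353892 105.31784683523877
[0.51441613 0.03955128 0.27041855] [[ 0.999 -0.003 -0.032]
 [ 0.032 -0.     0.999]
 [-0.003 -1.    -0.   ]] [2.02296385 5.20988333 3.91788032]
(np.float64(313.2326013346949), np.float64(167.19628942429472))
(np.float64(242.3415967774467), np.float64(171.22353294990853))
```

Call:
{"method": "carry_out", "body": {
  "deltas": [
    [-1,[0.6,-0.2,1.0],1.1],
    [-1,[1.2,-0.2,2.0],2.2],
    [-1,[1.8,-0.2,3.2],3.3],
    [-1,[2.02,-0.2,3.92],4.4],
    [-1,[2.02,-0.2,3.92],5.5]
  ]
}}

```text
time_s: 12.22
tcp_pos: [0.5631, 0.1424, 0.2744]
tcp_rot: [[0.854, -0.004, 0.52], [-0.52, 0.001, 0.854], [-0.004, -1.0, -0.001]]
wrist_force: [-1.3, -0.9, 0.8]
finger_gap: 0.0856
```

Call:
{"method": "carry_out", "body": {
  "deltas": [
    [-1,[0,0,0],1.1],
    [-1,[0,0,0],2.2],
    [-1,[0,0,0],3.3],
    [-1,[0,0,0],4.4],
    [-1,[0,0,0],5.5]
  ]
}}

```text
time_s: 12.63
tcp_pos: [0.5621, 0.139, 0.275]
tcp_rot: [[0.43, -0.004, 0.903], [-0.903, -0.001, 0.43], [-0.001, -1.0, -0.004]]
wrist_force: [0.5, -0.6, 0.1]
finger_gap: 0.0857
```

Call:
{"method": "carry_out", "body": {
  "deltas": [
    [-1,[0,0,0],1.1],
    [-1,[0,0,0],1.74],
    [-1,[0,0,0],1.74],
    [-1,[0,0,0],1.74]
  ]
}}

```text
time_s: 12.97
tcp_pos: [0.5623, 0.1389, 0.2756]
tcp_rot: [[0.267, -0.003, 0.964], [-0.964, -0.001, 0.267], [-0.0, -1.0, -0.003]]
wrist_force: [0.0, 0.1, 0.2]
finger_gap: 0.0854
```

Run:
```python
from h import *
m=bot.camera_model("wrist");o=bot.get_obs();R=o["tcp_rot"]
snap("wrist","w19")
c=np.array([.5614,.139,.14])
print(o["time_s"],o["tcp_pos"],R.round(3),np.degrees(np.arctan2(R[1,0],R[0,0])),R.T@(c-o["tcp_pos"])/.025,proj(m,c))
```

```text
12.9667 [0.56226573 0.13893292 0.27558188] [[ 0.267 -0.003  0.964]
 [-0.964 -0.001  0.267]
 [-0.    -1.    -0.003]] -74.52796038367158 [-0.01103968  5.42334781 -0.01721284] (np.float64(281.4608743416009), np.float64(190.1155041274585))
```

View pics/w19.png

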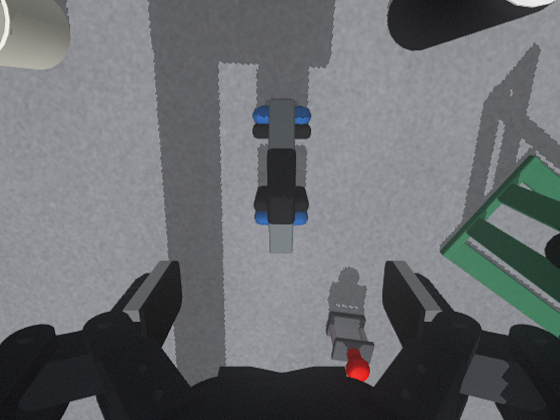

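Call:
{"method": "carry_out", "body": {
  "deltas": [
    [-1,[0,1.5,0.1],0],
    [-1,[0,3.0,0.1],0],
    [-1,[0,4.5,0.1],0],
    [-1,[0,5.5,0.1],0],
    [-1,[0,6.1,0.1],0]
  ]
}}

```text
time_s: 13.43
tcp_pos: [0.5628, 0.1391, 0.1205]
tcp_rot: [[0.266, -0.007, 0.964], [-0.964, -0.001, 0.266], [-0.0, -1.0, -0.007]]
wrist_force: [-0.6, 0.1, -0.0]
finger_gap: 0.0853
```

Call:
{"method": "carry_out", "body": {
  "deltas": [
    [-0.3,[0,0,0],0],
    [0,[0,0,0],0],
    [0.2,[0,0,0],0],
    [0.3,[0,0,0],0],
    [0.3,[0,0,0],0]
  ]
}}

```text
time_s: 13.85
tcp_pos: [0.5661, 0.1398, 0.1261]
tcp_rot: [[0.265, 0.003, 0.964], [-0.964, 0.001, 0.265], [0.0, -1.0, 0.003]]
wrist_force: [-0.1, 0.4, 0.5]
finger_gap: 0.03
```

Run:
```python
from h import *
o=bot.get_obs();R=o["tcp_rot"]
snap("wrist","w20");snap("side","d20");crop("d20","d20c",190,110,290,230,5)
print(o["time_s"],o["tcp_pos"],o["finger_gap"],o["wrist_force"])
```

```text
13.85 [0.5660675  0.13984403 0.12612609] 0.029964432687748403 [-0.14872338  0.35350309  0.4575861 ]
```

View pics/w20.png

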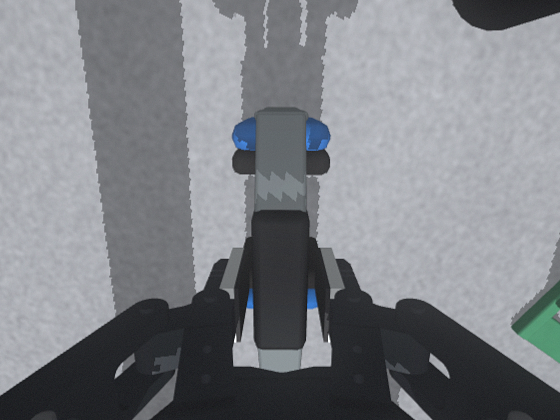

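View pics/d20c.png

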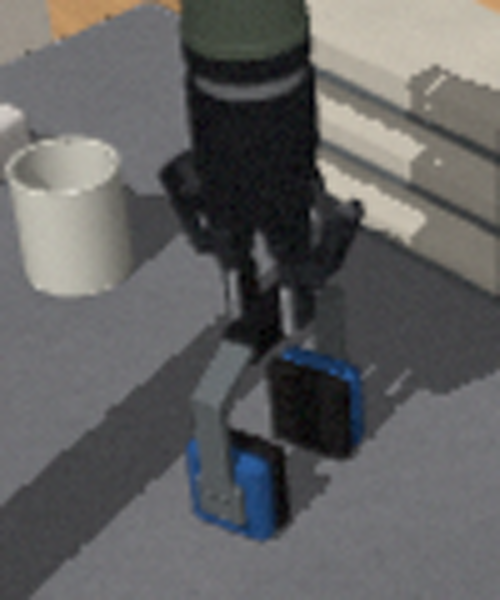

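Call:
{"method": "carry_out", "body": {
  "deltas": [
    [0.5,[0,0.1,0],0],
    [0.7,[0,0.1,0],0],
    [0.7,[0,0.1,0],0],
    [0.7,[0,0.1,0],0],
    [0.7,[0,0.1,0],0]
  ],
  "force": 40
}}

```text
time_s: 14.37
tcp_pos: [0.5658, 0.1403, 0.1244]
tcp_rot: [[0.264, 0.003, 0.964], [-0.964, 0.002, 0.264], [-0.001, -1.0, 0.003]]
wrist_force: [-2.4, 1.2, 9.7]
finger_gap: 0.0229
```

Call:
{"method": "carry_out", "body": {
  "deltas": [
    [0.7,[0,-0.5,0],0],
    [0.7,[0,-1.3,0],0],
    [0.7,[0,-2.2,0],0],
    [0.7,[0,-3.1,0],0],
    [0.7,[0,-4,0],0]
  ]
}}

```text
time_s: 14.78
tcp_pos: [0.5646, 0.1395, 0.2224]
tcp_rot: [[0.265, -0.001, 0.964], [-0.964, -0.0, 0.265], [-0.0, -1.0, -0.002]]
wrist_force: [1.0, 0.6, -3.6]
finger_gap: 0.023
```

Call:
{"method": "carry_out", "body": {
  "deltas": [
    [0.7,[0,-1,0],0],
    [0.7,[0,-2,0],0],
    [0.7,[0,-3,0],0],
    [0.7,[0,-4,0],0],
    [0.7,[0,-4.5,0],0]
  ]
}}

```text
time_s: 15.2
tcp_pos: [0.5657, 0.1398, 0.3375]
tcp_rot: [[0.265, 0.004, 0.964], [-0.964, 0.001, 0.265], [0.0, -1.0, 0.004]]
wrist_force: [0.7, 1.1, -3.0]
finger_gap: 0.0228
```

Run:
```python
from h import *
o=bot.get_obs();R=o["tcp_rot"]
snap("scene","s21");snap("side","d21")
print(o["time_s"],o["tcp_pos"],o["finger_gap"],o["wrist_force"],o["joints"].round(1),np.degrees(np.arctan2(R[1,0],R[0,0])))
```

```text
15.2 [0.56571074 0.13976959 0.33752423] 0.022825200304268753 [ 0.67946106  1.05587304 -2.98436058] [12.7 16.4 77.4 -0.  86.  87.4] -74.63464127125019
```

View pics/d21.png

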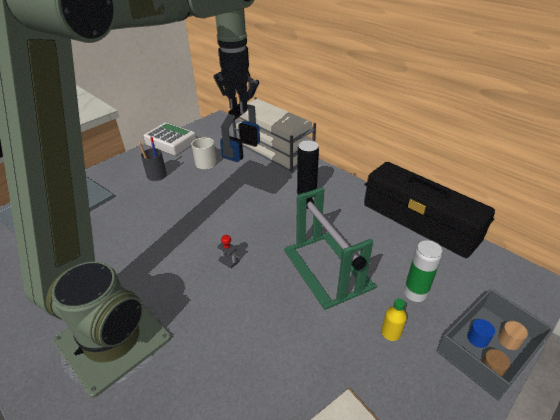

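View pics/s21.png

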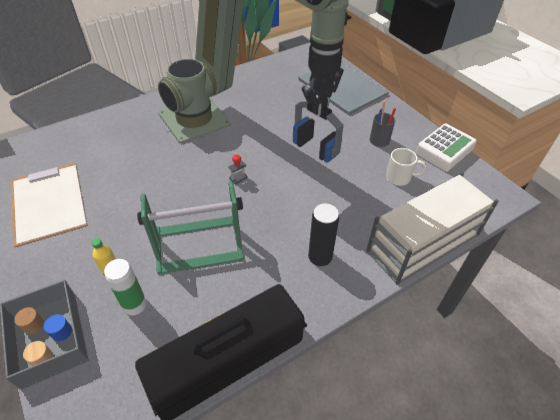

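Call:
{"method": "carry_out", "body": {
  "deltas": [
    [0.7,[0,-0.4,0],1.1],
    [0.7,[0,-0.4,0],2.2],
    [0.7,[0,-0.4,0],3.3],
    [0.7,[0,-0.4,0],4.4],
    [0.7,[0,-0.4,0],5.5]
  ]
}}

```text
time_s: 15.72
tcp_pos: [0.5644, 0.1395, 0.3422]
tcp_rot: [[-0.308, -0.004, 0.951], [-0.951, -0.001, -0.308], [0.002, -1.0, -0.003]]
wrist_force: [0.1, -0.2, -2.6]
finger_gap: 0.0228
```

Call:
{"method": "carry_out", "body": {
  "deltas": [
    [0.7,[0,0,0],0.43],
    [0.7,[0,0,0],0.43],
    [0.7,[0,0,0],0.43]
  ]
}}

```text
time_s: 15.97
tcp_pos: [0.5646, 0.1395, 0.3429]
tcp_rot: [[-0.344, -0.003, 0.939], [-0.939, -0.001, -0.344], [0.002, -1.0, -0.002]]
wrist_force: [0.1, -0.2, -2.2]
finger_gap: 0.0227
```

Run:
```python
from h import *
o=bot.get_obs();R=o["tcp_rot"]
print(o["time_s"],o["tcp_pos"],np.degrees(np.arctan2(R[1,0],R[0,0])),R.T@(np.array([.535,-.235,.3476])-o["tcp_pos"])/.025)
crop("s21","c31",130,170,260,280,5);crop("d21","c41",275,180,385,310,4.6)
```

```text
15.9667 [0.56464056 0.13949856 0.34288762] -110.13845041817156 [14.47261376 -0.17422195  4.0438847 ]
```

View pics/c41.png

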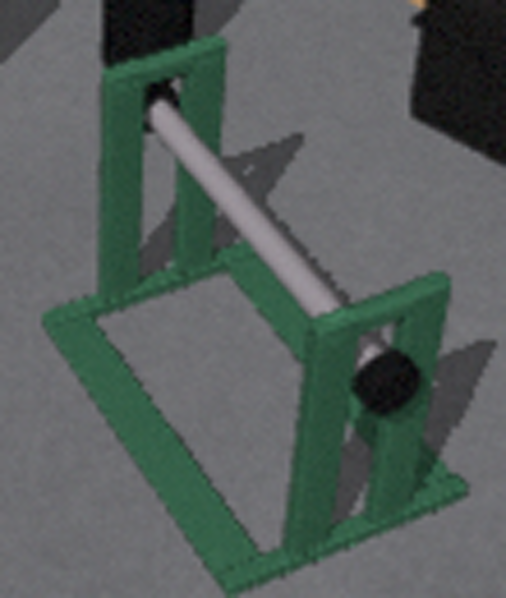

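View pics/c31.png

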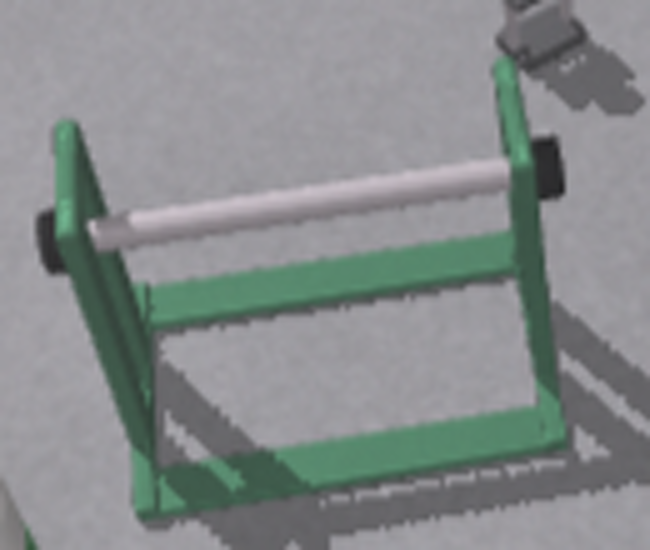

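Run:
```python
from h import *
s=bot.camera_model("scene");d=bot.camera_model("side")
def c3(x,y):return (s,130+x/5,170+y/5)
def c4(x,y):return (d,275+x/4.6,180+y/4.6)
def pl(a,b):
    o,r1=ray(*a);_,r2=ray(*b);n=np.cross(r1,r2);n/=np.linalg.norm(n);return n,n@o
n1,k1=pl(c3(130,231),c3(505,173));n2,k2=pl(c4(162,110),c4(325,304))
u=np.cross(n1,n2);u/=np.linalg.norm(u)
if u[1]<0:u=-u
c=np.array([.535,-.235,.15])
p=np.linalg.solve(np.array([n1,n2,u]),[k1,k2,u@c]);print("bar dir",u,np.degrees(np.arctan2(u[1],u[0])),"near centre",p)
```

```text
bar dir [0.34560943 0.93834346 0.00810442] 69.78030486606647 near centre [ 0.53556143 -0.23519721  0.14889167]
```

Call:
{"method": "carry_out", "body": {
  "deltas": [
    [0.7,[0.8,-0.3,0.2],0],
    [0.7,[2,-0.3,0.6],0],
    [0.7,[3.4,-0.3,0.95],0],
    [0.7,[4.8,-0.3,1.35],0],
    [0.7,[6.2,-0.3,1.75],0]
  ]
}}

```text
time_s: 16.38
tcp_pos: [0.552, -0.0222, 0.3513]
tcp_rot: [[-0.344, -0.001, 0.939], [-0.939, -0.0, -0.344], [0.0, -1.0, -0.001]]
wrist_force: [1.5, 0.0, -3.2]
finger_gap: 0.0228
```

Call:
{"method": "carry_out", "body": {
  "deltas": [
    [0.7,[1.4,0,0.4],0],
    [0.7,[2.8,0,0.8],0],
    [0.7,[4.2,0,1.2],0],
    [0.7,[5.6,0,1.6],0],
    [0.7,[7,0,1.95],0]
  ]
}}

```text
time_s: 16.8
tcp_pos: [0.5373, -0.2037, 0.3512]
tcp_rot: [[-0.344, -0.001, 0.939], [-0.939, 0.001, -0.344], [-0.0, -1.0, -0.001]]
wrist_force: [0.4, -0.2, -2.8]
finger_gap: 0.023
```

Call:
{"method": "carry_out", "body": {
  "deltas": [
    [0.7,[0.7,0,0.2],0],
    [0.7,[1.25,0,0.34],0],
    [0.7,[1.25,0,0.34],0],
    [0.7,[1.25,0,0.34],0]
  ]
}}

```text
time_s: 17.13
tcp_pos: [0.535, -0.2341, 0.3514]
tcp_rot: [[-0.346, -0.001, 0.938], [-0.938, 0.002, -0.346], [-0.001, -1.0, -0.001]]
wrist_force: [-0.1, 1.1, -2.5]
finger_gap: 0.0228
```

Run:
```python
from h import *
o=bot.get_obs();R=o["tcp_rot"]
print(o["time_s"],o["tcp_pos"],o["wrist_force"],np.degrees(np.arctan2(R[1,0],R[0,0])),R.T@(np.array([.5355,-.235,.3476])-o["tcp_pos"])/.025)
snap("scene","s22");snap("side","d22");snap("wrist","w22")
crop("s22","s22c",110,50,270,280,2.5);crop("d22","d22c",240,50,420,310,2.3)
```

```text
17.1333 [ 0.53495203 -0.23405281  0.35144263] [-0.05923024  1.0754062  -2.53777152] -110.23508706467918 [0.0281483  0.15362739 0.03387419]
```

View pics/s22c.png

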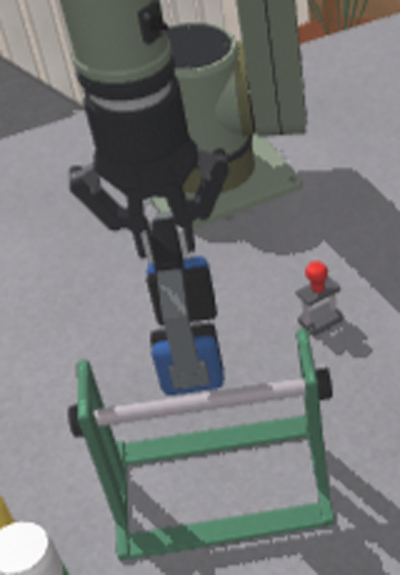

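View pics/d22c.png

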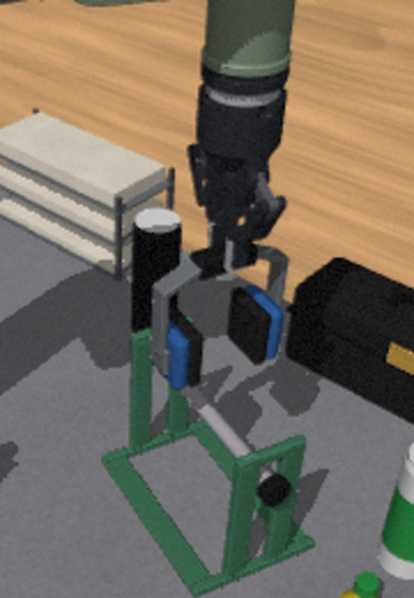

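View pics/w22.png

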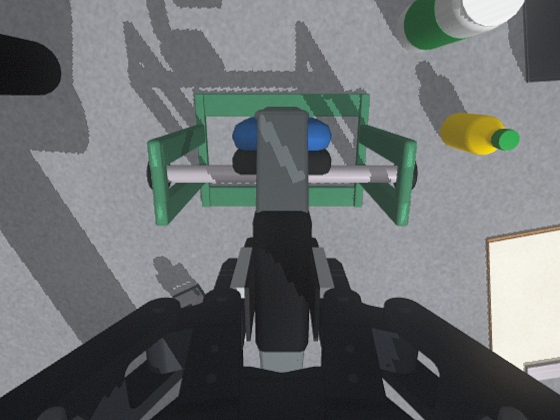

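Run:
```python
from h import *
m=bot.camera_model("wrist");o=bot.get_obs();R=o["tcp_rot"]
for z in(.14,.15,.16):
    for u in(180,281,360):
        p=onz(m,u,174,z);print(z,u,p,(R.T@(p-o["tcp_pos"]))*1e3)
```

```text
0.14 180 [ 0.56861712 -0.13105528  0.14      ] [-106.87233612  212.13673031   -3.66727412]
0.14 281 [ 0.53226649 -0.23056447  0.14      ] [ -0.93161562 212.05860882  -3.59124861]
0.14 360 [ 0.50386131 -0.30832314  0.14      ] [ 81.85278956 211.99756296  -3.5318406 ]
0.15 180 [ 0.5696362  -0.13465814  0.15      ] [-103.8468207   202.13404358   -1.47373064]
0.15 281 [ 0.53431293 -0.23135496  0.15      ] [ -0.90024696 202.05812999  -1.39985379]
0.15 360 [ 0.50671055 -0.30691597  0.15      ] [ 79.5444662  201.99880945  -1.3421248 ]
0.16 180 [ 0.57065528 -0.138261    0.16      ] [-100.82130528  192.13135685    0.71981285]
0.16 281 [ 0.53635937 -0.23214544  0.16      ] [ -0.86887829 192.05765117   0.79154102]
0.16 360 [ 0.50955979 -0.3055088   0.16      ] [ 77.23614285 192.00005593   0.847591  ]
```

Call:
{"method": "carry_out", "body": {
  "deltas": [
    [0.7,[0,1.3,0],0],
    [0.7,[0,2.7,0],0],
    [0.7,[0,4.1,0],0],
    [0.7,[0,5.4,0],0],
    [0.7,[0,6.3,0],0]
  ]
}}

```text
time_s: 17.7
tcp_pos: [0.5339, -0.2321, 0.1916]
tcp_rot: [[-0.344, -0.004, 0.939], [-0.939, 0.002, -0.344], [-0.001, -1.0, -0.004]]
wrist_force: [-0.4, 0.7, -3.3]
finger_gap: 0.023
```

Call:
{"method": "carry_out", "body": {
  "deltas": [
    [0.7,[0,0.1,0],0],
    [0.7,[0,0.2,0],0],
    [0.7,[0,0.3,0],0],
    [0.7,[0,0.4,0],0],
    [0.7,[0,0.4,0],0]
  ]
}}

```text
time_s: 18.12
tcp_pos: [0.5358, -0.2344, 0.1859]
tcp_rot: [[-0.345, 0.002, 0.938], [-0.938, -0.001, -0.345], [0.0, -1.0, 0.003]]
wrist_force: [-0.7, -1.0, -2.7]
finger_gap: 0.0227
```

Run:
```python
from h import *
o=bot.get_obs();print(o["time_s"],o["tcp_pos"],o["wrist_force"])
snap("scene","s23");snap("side","d23")
crop("s23","s23c",110,70,270,280,2.7);crop("d23","d23c",260,80,400,310,2.6)
```

```text
18.1167 [ 0.53584047 -0.23435623  0.18592728] [-0.7232063  -0.99240622 -2.69836605]
```

View pics/s23c.png

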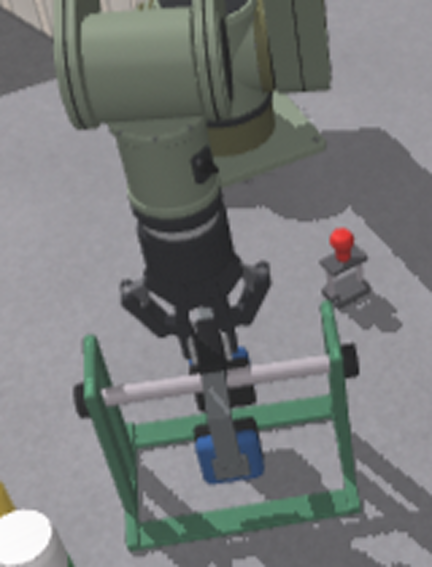

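View pics/d23c.png

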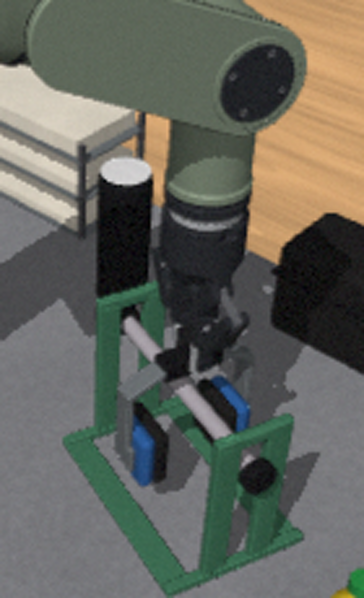

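Straddling the bar, one cup on each side. Lowering slowly while watching the force.

Call:
{"method": "carry_out", "body": {
  "deltas": [
    [0.7,[0,0.08,0],0],
    [0.7,[0,0.16,0],0],
    [0.7,[0,0.24,0],0],
    [0.7,[0,0.32,0],0],
    [0.7,[0,0.4,0],0]
  ]
}}

```text
time_s: 18.63
tcp_pos: [0.535, -0.2343, 0.1743]
tcp_rot: [[-0.346, -0.0, 0.938], [-0.938, 0.0, -0.346], [-0.0, -1.0, -0.0]]
wrist_force: [0.3, -0.1, -2.8]
finger_gap: 0.0226
```

Call:
{"method": "carry_out", "body": {
  "deltas": [
    [0.7,[0,0.05,0],0],
    [0.7,[0,0.1,0],0],
    [0.7,[0,0.14,0],0],
    [0.7,[0,0.17,0],0],
    [0.7,[0,0.2,0],0]
  ]
}}

```text
time_s: 19.05
tcp_pos: [0.5352, -0.2342, 0.1695]
tcp_rot: [[-0.346, 0.0, 0.938], [-0.938, -0.0, -0.346], [-0.0, -1.0, 0.0]]
wrist_force: [0.2, -0.7, -3.1]
finger_gap: 0.0232
```

Call:
{"method": "carry_out", "body": {
  "deltas": [
    [0.7,[0,0.04,0],0],
    [0.7,[0,0.08,0],0],
    [0.7,[0,0.12,0],0],
    [0.7,[0,0.12,0],0]
  ]
}}

```text
time_s: 19.38
tcp_pos: [0.535, -0.2342, 0.1664]
tcp_rot: [[-0.346, -0.0, 0.938], [-0.938, 0.0, -0.346], [-0.0, -1.0, -0.0]]
wrist_force: [0.6, 0.0, -3.0]
finger_gap: 0.0233
```

Call:
{"method": "carry_out", "body": {
  "deltas": [
    [0.7,[0,0.03,0],0],
    [0.7,[0,0.06,0],0],
    [0.7,[0,0.08,0],0],
    [0.7,[0,0.08,0],0]
  ]
}}

```text
time_s: 19.72
tcp_pos: [0.535, -0.2342, 0.1644]
tcp_rot: [[-0.346, -0.0, 0.938], [-0.938, 0.0, -0.346], [-0.0, -1.0, -0.0]]
wrist_force: [-0.1, 0.2, -2.9]
finger_gap: 0.0234
```

Call:
{"method": "carry_out", "body": {
  "deltas": [
    [0.7,[0,0.03,0],0],
    [0.7,[0,0.06,0],0],
    [0.7,[0,0.08,0],0],
    [0.7,[0,0.08,0],0]
  ]
}}

```text
time_s: 20.05
tcp_pos: [0.5351, -0.2342, 0.1624]
tcp_rot: [[-0.346, -0.0, 0.938], [-0.938, 0.0, -0.346], [-0.0, -1.0, -0.0]]
wrist_force: [-0.2, 0.2, -2.8]
finger_gap: 0.0235
```

Call:
{"method": "carry_out", "body": {
  "deltas": [
    [0.7,[0,0.03,0],0],
    [0.7,[0,0.06,0],0],
    [0.7,[0,0.08,0],0],
    [0.7,[0,0.08,0],0]
  ]
}}

```text
time_s: 20.38
tcp_pos: [0.5352, -0.2343, 0.1623]
tcp_rot: [[-0.346, 0.001, 0.938], [-0.938, -0.001, -0.346], [0.0, -1.0, 0.001]]
wrist_force: [-2.9, 1.4, 5.3]
finger_gap: 0.0232
```

Call:
{"method": "carry_out", "body": {
  "deltas": [
    [0.7,[0,0,0],0],
    [0.7,[0,0,0],0],
    [0.7,[0,0,0],0]
  ]
}}

```text
time_s: 20.63
tcp_pos: [0.5352, -0.2343, 0.1622]
tcp_rot: [[-0.346, 0.001, 0.938], [-0.938, -0.001, -0.346], [0.0, -1.0, 0.001]]
wrist_force: [-2.0, 1.1, 5.6]
finger_gap: 0.0233
```

Run:
```python
from h import *
o=bot.get_obs();print(o["time_s"],o["tcp_pos"],o["wrist_force"])
snap("scene","s24");snap("side","d24")
crop("s24","s24c",130,110,260,280,3.5);crop("d24","d24c",270,130,390,310,3.3)
```

```text
20.6333 [ 0.53515473 -0.2342879   0.16222308] [-2.00048377  1.06775325  5.59076756]
```

View pics/s24c.png

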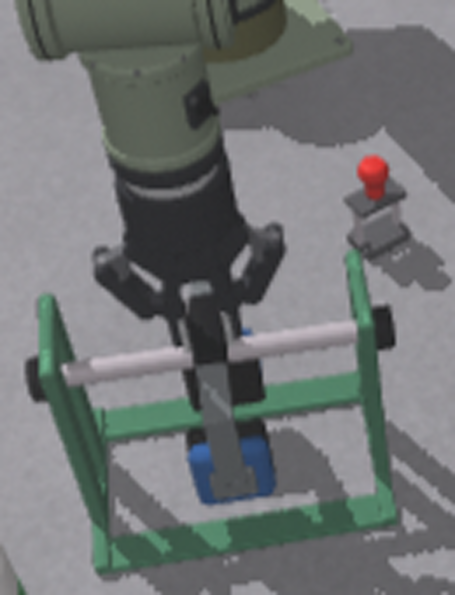

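View pics/d24c.png

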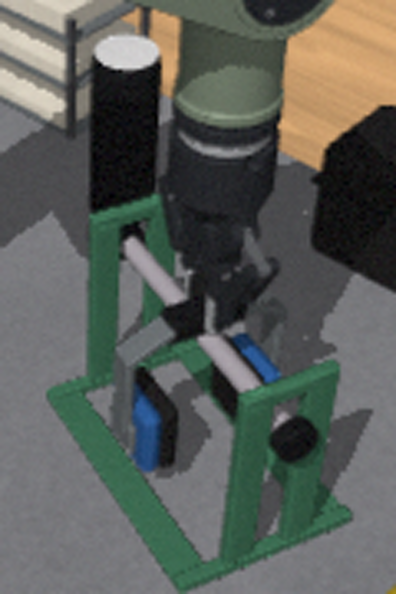

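Call:
{"method": "carry_out", "body": {
  "deltas": [
    [0.5,[0,-0.02,0],0],
    [0.44,[0,-0.02,0],0],
    [0.4,[0,-0.02,0],0],
    [0.35,[0,-0.02,0],0],
    [0.25,[0,-0.02,0],0]
  ]
}}

```text
time_s: 21.15
tcp_pos: [0.5353, -0.2343, 0.1609]
tcp_rot: [[-0.346, 0.0, 0.938], [-0.938, -0.0, -0.346], [-0.0, -1.0, 0.0]]
wrist_force: [0.2, 0.5, 0.5]
finger_gap: 0.032
```

Call:
{"method": "carry_out", "body": {
  "deltas": [
    [0.1,[0,0,0],0],
    [0,[0,0,0],0],
    [-0.1,[0,0,0],0],
    [-0.1,[0,0,0],0]
  ]
}}

```text
time_s: 21.48
tcp_pos: [0.5351, -0.2343, 0.161]
tcp_rot: [[-0.346, 0.0, 0.938], [-0.938, 0.0, -0.346], [-0.0, -1.0, 0.0]]
wrist_force: [-0.1, 0.4, 0.4]
finger_gap: 0.0469
```

Run:
```python
from h import *
o=bot.get_obs();print(o["time_s"],o["tcp_pos"],o["wrist_force"],o["finger_gap"])
snap("scene","s25");snap("wrist","w25")
crop("s25","s25c",130,110,260,280,3.5)
```

```text
21.4833 [ 0.53513535 -0.23427374  0.16098208] [-0.12781869  0.35313629  0.44563511] 0.04689927026387783
```

View pics/s25c.png

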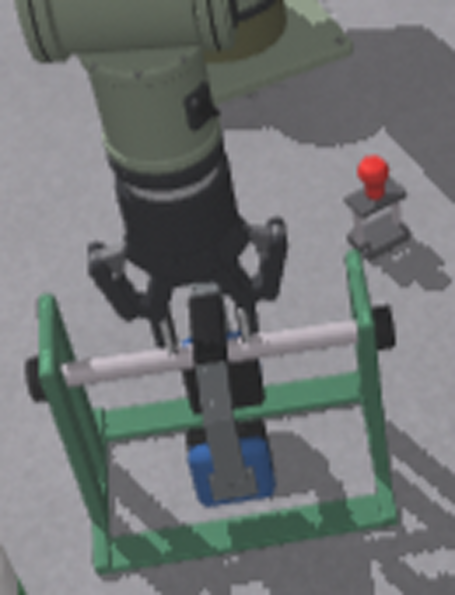

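View pics/w25.png

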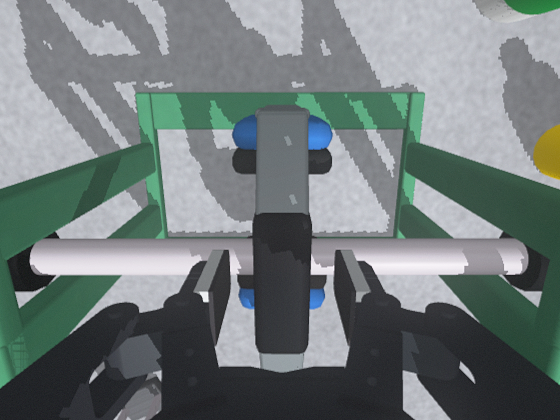

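Hanging steady and clear of the fingers. Retreat straight up.

Call:
{"method": "carry_out", "body": {
  "deltas": [
    [-0.1,[0,-0.4,0],0],
    [-0.1,[0,-1.0,0],0],
    [-0.1,[0,-2.0,0],0],
    [-0.1,[0,-3.2,0],0],
    [-0.1,[0,-4.5,0],0]
  ]
}}

```text
time_s: 22.0
tcp_pos: [0.5346, -0.234, 0.2748]
tcp_rot: [[-0.346, -0.001, 0.938], [-0.938, 0.001, -0.346], [-0.0, -1.0, -0.001]]
wrist_force: [0.7, -1.5, -1.4]
finger_gap: 0.0471
```

Call:
{"method": "carry_out", "body": {
  "deltas": [
    [-0.1,[0,-1,0],0],
    [-0.1,[0,-1.5,0],0],
    [-0.1,[0,-1.5,0],0],
    [-0.1,[0,-1.5,0],0],
    [-0.1,[0,-1.5,0],0]
  ]
}}

```text
time_s: 22.42
tcp_pos: [0.5345, -0.234, 0.31]
tcp_rot: [[-0.346, -0.002, 0.938], [-0.938, 0.001, -0.346], [-0.0, -1.0, -0.002]]
wrist_force: [-0.2, -0.4, -0.7]
finger_gap: 0.0469
```

Run:
```python
from h import *
o=bot.get_obs();print(o["time_s"],o["tcp_pos"],o["wrist_force"],o["finger_gap"])
snap("scene","s26");snap("side","d26");snap("wrist","w26")
a=cv2.imread("pics/s26.png");b=cv2.imread("pics/d26.png")
cv2.imwrite("pics/both26.png",cv2.resize(np.hstack([a,b]),(800,300)))
crop("d26","d26c",270,130,390,310,3.3)
c=np.array([.535,-.234,.179])
print([proj(bot.camera_model(n),c) for n in("scene","side","wrist")])
```

```text
22.4167 [ 0.53450761 -0.23400343  0.30996763] [-0.23254641 -0.35703301 -0.73785942] 0.04685998750704094
[(np.float64(188.3186839541028), np.float64(202.96116852589736)), (np.float64(332.2538760292521), np.float64(220.93472882599147)), (np.float64(281.7162262101247), np.float64(190.1616841143796))]
```

View pics/both26.png

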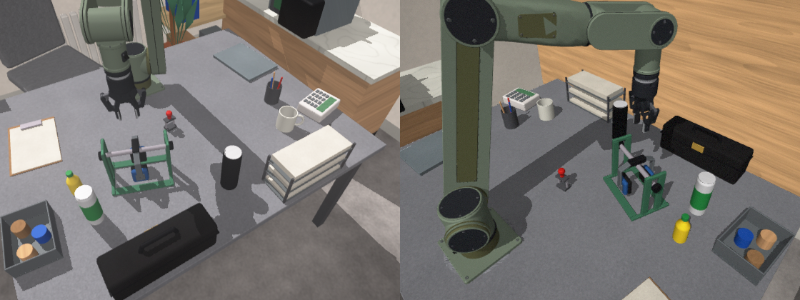

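View pics/d26c.png

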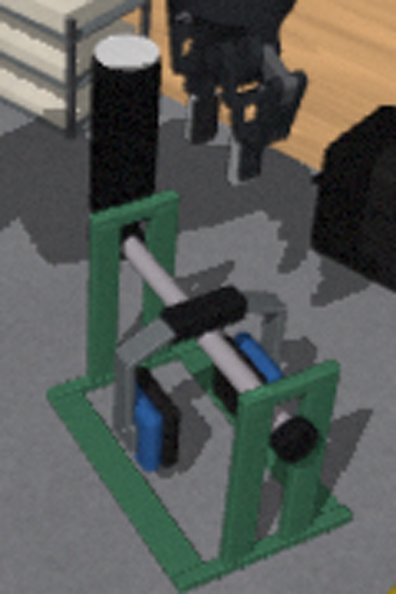

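View pics/w26.png

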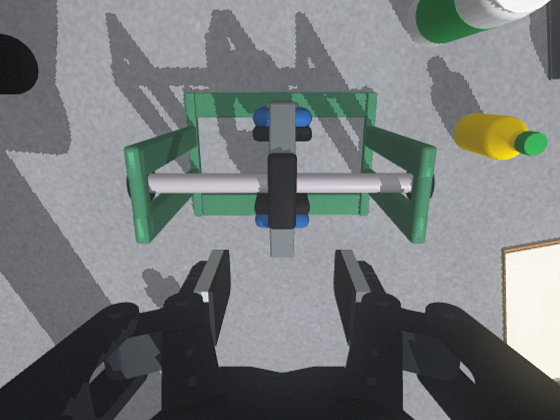

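The ear defenders hang level on the bar: in the wrist picture the crown pad is at (282,190), square across the bar, with one cup on each side. The gripper is clear and the bystanders look unmoved.

```bash
python3 -c "
from workcell import bot
print(bot.finish_job())"
```

```text
the job is handed in; nothing more can be done
None
```

The ear defenders are hanging on the rack bar by the crown, released and clear of the gripper. I handed the job in at about 22.4 s of the 72 s allowed. No verdict was reported.

- **Standing up:** I pinched the strap on the robot's side and lifted. The first full-width grip held too tightly for the cups to swing down. I set them back on the desk and regripped with the fingertips only. A short up-and-down shake then swung the cups down, and I tipped the ear defenders up on the cup edge. Pressing on the desk reached about 20 N at one point. The fingers slipped off the strap edge in the last few degrees, so they were not let go deliberately. They came to rest standing on both cups, and the pictures confirmed it after I backed away.
- **Hanging:** I gripped the crown pad across its depth and turned it in line with the bar. I then lowered it in small steps until the wrist force jumped by about 8 N, which puts the bar centre at about 148 mm. The camera estimates were 149 to 154 mm. Only then did I open the fingers and rise straight up.
- **Last checks:** The crown was within about 2 mm of the bar line and its middle. The ear defenders hung upright with one cup on each side, and they looked unchanged from picture to picture after release. The wrist force was back near zero. I judged by eye that the bystanders had not moved, and did not measure them again.

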